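# Tip the stoppers into the kit drawer and seat the drawer

### The job

Put the rubber stoppers away: with its red crank knob tip the metal cup so that all four orange stoppers drop into the open kit drawer, and turn the cup back upright. Then push the drawer in firmly but without ramming it, until it seats at its detent and the red-capped catch drops right down, and leave the other things on the bench where they are.

Things in the scene. Friction and masses are not known exactly. Their poses are not given: they have to be found in the camera images.
- cabinet: Grey low drawer unit fixed on the bench, 260 (x) x 280 (y) x 100 mm high; origin at the centre of its underside; its open front faces its own -x (towards the robot). On its top a steel post (x 40, y 107, up to z 225 mm) carries an arm at z 170 mm that runs forward to the cup's bearing.
- kit_drawer: The unit's drawer, pulled out along the cabinet's -x; axes as the cabinet's. Its origin meets the cabinet's at the nominal closed depth; it really comes home up to 14 mm deeper or shallower, as the catch is adjustable. It drags with about 5 N, the bump before the detent takes about 10 N, right behind the detent is a hard stop.
- drawer_face (a point): Point on the outer face of the blue front panel, clear of the pull and the cup: x -160, y -75, z 62 mm in the drawer's frame. The panel is 276 mm wide, 14 mm thick, from z 11 to 95 mm; an aluminium pull (y -35 to 35, z 60 to 72 mm) stands 14 mm out of it.
- tray_floor (a point): Point on the floor of the drawer's white tray: x -24, y 0, z 17 mm in the drawer's frame; same axes. The tray's inner space spans x -122 to 122 mm and y -119 to 119 mm about this point; its walls are 52 mm deep.
- catch (a joint): Height of the spring catch, a red-capped plunger (22 mm across, yellow stem) on a dark block on the cabinet's top (near cabinet x -60 +- 14, y -116 mm): 0 = dropped fully into the drawer's notch, drawer seated; about 0.009 m = riding on the drawer's rail (yellow stem shows), drawer not home.
- cup (a joint): Tilt of the metal cup about an axis along the cabinet's y: 0 = upright (at its stop), grows as it tips towards the cabinet's -x over the drawer, stop at 2.4 rad. Stays where left (about 2 N at the knob). Cup 84 mm across the rim, 66 mm at the foot, 72 mm high, centred at cabinet x -165, y 50 mm, foot at z 130 mm.
- cup_axis (a point): Point on the cup's tilt axis, level with the middle of the knob: cabinet x -165, y 152, z 170 mm (fixed).
- knob (a point): Middle of the red crank knob that turns the cup: a bar 16 mm thick, 46 mm long, parallel to the cabinet's y, 52 mm from the tilt axis, joined to the crank at its -y end. With the cup upright the crank points to the cabinet's +x, 20 degrees above level; it swings up and over to -x, to 157 degrees at the stop.
- stopper0: Orange rubber stopper, 20 mm high, 15 to 20 mm in diameter, origin at the centre of its narrow end; starts in the cup
- stopper1: Orange rubber stopper, 20 mm high, 15 to 20 mm in diameter, origin at the centre of its narrow end; starts in the cup
- stopper2: Orange rubber stopper, 20 mm high, 15 to 20 mm in diameter, origin at the centre of its narrow end; starts in the cup
- stopper3: Orange rubber stopper, 20 mm high, 15 to 20 mm in diameter, origin at the centre of its narrow end; starts in the cup
- jar: Closed glass jar, 66 mm across, 85 mm high, standing on the cabinet's top; origin at the centre of its underside. Leave alone.
- flask: Green glass conical flask, 72 mm across the foot, 120 mm high, standing on the bench to the -y side of the drawer; origin at the centre of its underside. Leave alone.
- wash_bottle: White plastic bottle with red cap, 64 mm across, 190 mm high, standing on the bench; origin at the centre of its underside. Leave alone.
- blue_cap_bottle: Glass bottle with blue cap, 64 mm across, 130 mm high; origin at the centre of its underside. Leave alone.
- mug: White mug, 80 mm across, 90 mm high; origin at the centre of its underside. Leave alone.
- tube_rack: Yellow tube rack, 100 x 200 x 50 mm; origin at the centre of its underside. Leave alone.
- spoon: Steel sampling spoon, 160 mm long, lying on the bench; origin at the centre of its underside. Leave alone.

How it is judged:
On the way, in this order (a step that is already met when the one before it is completed fails the run):
1. the cup is tipped over (more than 1.6 rad) and all four stoppers lie in the drawer's tray (x of stopper0 in the frame of tray_floor between -0.125 and 0.125 m and y of stopper0 in the frame of tray_floor between -0.125 and 0.125 m and z of stopper0 in the frame of tray_floor between -0.01 and 0.045 m and x of stopper1 in the frame of tray_floor between -0.125 and 0.125 m and y of stopper1 in the frame of tray_floor between -0.125 and 0.125 m and z of stopper1 in the frame of tray_floor between -0.01 and 0.045 m and x of stopper2 in the frame of tray_floor between -0.125 and 0.125 m and y of stopper2 in the frame of tray_floor between -0.125 and 0.125 m and z of stopper2 in the frame of tray_floor between -0.01 and 0.045 m and x of stopper3 in the frame of tray_floor between -0.125 and 0.125 m and y of stopper3 in the frame of tray_floor between -0.125 and 0.125 m and z of stopper3 in the frame of tray_floor between -0.01 and 0.045 m and value of joint cup above 1.6 rad), for 0.2 s.
2. the cup is upright again (within 0.15 rad) with the stoppers in the tray (x of stopper0 in the frame of tray_floor between -0.125 and 0.125 m and y of stopper0 in the frame of tray_floor between -0.125 and 0.125 m and z of stopper0 in the frame of tray_floor between -0.01 and 0.045 m and x of stopper1 in the frame of tray_floor between -0.125 and 0.125 m and y of stopper1 in the frame of tray_floor between -0.125 and 0.125 m and z of stopper1 in the frame of tray_floor between -0.01 and 0.045 m and x of stopper2 in the frame of tray_floor between -0.125 and 0.125 m and y of stopper2 in the frame of tray_floor between -0.125 and 0.125 m and z of stopper2 in the frame of tray_floor between -0.01 and 0.045 m and x of stopper3 in the frame of tray_floor between -0.125 and 0.125 m and y of stopper3 in the frame of tray_floor between -0.125 and 0.125 m and z of stopper3 in the frame of tray_floor between -0.01 and 0.045 m and value of joint cup below 0.15 rad), for 0.2 s.
3. the drawer is seated: the catch has dropped into its notch (less than 3 mm up) (value of joint catch below 0.003 m), for 0.2 s.
At the end, for the whole second after the job is handed in: All four stoppers lie inside the drawer's tray, the cup is upright within 0.15 rad, and the drawer is seated with its catch less than 3 mm above its lowest position (all of step 2 and value of joint catch below 0.003 m); the robot touches nothing.
It fails at once if the drawer is rammed: the robot pushes on it with more than 36 N (contact force between any of the arm, the fingers and kit_drawer above 36 N).
It fails at once if a bystander is knocked: the jar, flask, wash bottle, blue-capped bottle, mug, tube rack or spoon moves more than 30 mm (distance of any of jar, flask, wash_bottle, blue_cap_bottle, mug, tube_rack, spoon from where it was at the start of the episode above 0.03 m).
It also fails if it takes over 64 s, if anything falls off the work surface, if the arm or the gripper's body presses on something with over 40 N, if the wrist force passes 120 N, or if a joint passes its speed limit or range.

### The arm

A 6-joint arm with a two-finger parallel gripper is mounted at the origin on the work surface. World frame = base frame: x ahead of the robot, y to its left, z up, the work surface at z = 0. Lengths are in m, angles in rad, forces in N, time in s.
With the tool pointing down it reaches from about 0.3 to 0.875 m from the base axis. Payload 6.4 kg.
Tool frame: the origin (TCP) lies at the very end of the fingers, on their centre line; the grasp point (between the pads) lies 19 mm behind it (ctrl.tcp_to_grasp is the distance from the TCP to the grasp point, in m); z points along the fingers, y is the direction in which the jaws open and shut (so a half turn about z gives the same grasp; the last joint's range is limited). The gripper opens to 85 mm and grips with 20 to 120 N. Pads are 22 mm wide; open, the fingers measure 114 mm over their backs; the gripper's body (76 mm by 85 mm) begins 54 mm behind the grasp point. The pads swing forward as they close: fully open they stand 13 mm farther back than shut.
Start: joints at [-1.348, 0.181, 1.607, -0, 1.354, -0.206], TCP at [0.239, -0.523, 0.231] pointing down, gripper open.
Joint ranges: [-2.99, 2.99], [-0.89, 2.07], [0.3, 2.58], [-1.14, 4.28], [0, 2.63], [-3.12, 3.12]. Speed limits (rad/s): [2.57, 2.57, 3.01, 3.14, 3.14, 3.14].

### API

Orientations are given as a unit quaternion [w, x, y, z].
In Python, from bench import ctrl gives the robot as it stands. The module is installed in compiled form; this text tells all that it offers.
- The arm moves only by the tool drive_tool, never from a script. Its argument "deltas" is a list of rows, each an object with "slide": the shift along the tool's x, y, z as a fraction of full scale, a list of three; "delta_rot": the turn, a rotation vector about the tool's x, y, z as a fraction of full scale, a list of three; "hand": the opening, from 0 (shut) to 1 (fully open). In form: [{"slide": [tx, ty, tz], "delta_rot": [wx, wy, wz], "hand": hand}, ...]. A call has exactly 5 rows; each row shifts and turns the commanded pose from where the row before left it, along the tool's axes as they then stand; what a row does not reach is not made up. Full scale, the value 1, is 50 mm for a shift and 180 degrees for a turn. A row lasts 1/8 s, in which the tool goes at most 62.5 mm and 10.7 degrees, less where a joint would pass 70% of its speed; a pose out of reach is approached as far as the arm can. A call with a number of a shift or a turn outside -1 to 1 is refused whole. A call with a gripper value outside its range is refused whole. The fingers move at their own pace and stop on an object; the grip force is fixed at half the most. Time passes only in rows, so rows that do not move let the fingers close, or fill a call up. It gives the time, the measured TCP pose, the force and the opening at its end, in the units of the state.
- ctrl.get_obs(): the state, without advancing time (a new reading comes with each control period).
- ctrl.camera(name): name is "scene" or "top" or "wrist"; returns a dict with "frame" (420x560x3 uint8, red, green, blue), "mtx" (3x3 intrinsics, pixels), "R" (3x3) and "t" (3): a world point X has camera coordinates R X + t. Camera axes: x right, y down, z forward; pixel columns grow to the right and rows downward; lengths in m; the calibration is good to about 2 mm. A picture is of the moment at which its call begins. There is no depth.
- ctrl.hand_in(): hands the job in, once; it reports no verdict.
The state is a dict: "time_s": time; "q": joint angles; "dq": joint speeds; "joint_efforts": joint torques, N m; "eef_pos": TCP position; "eef_rot": TCP orientation; "wrist_force": force on the tool from outside, world axes, zero at the start; "torque": the same for the moment, N m; "opening": opening from 0.0 (shut) to 1.0 (fully open).
Only numpy, scipy, OpenCV 4.12 (cv2) and the standard library are available. Lean on these libraries where they do the work, as an engineer would, in place of code of your own. Each camera call takes 0.05 s, during which the arm holds its last target.

## Working session

There is one attempt and no reset: what is moved stays moved. The work goes in short steps, Python scripts to look and compute and a tool call to move; the robot and the scene stay as the last step left them, time stands still between calls to the robot, and variables do not carry over. Pictures are saved under pics/ and viewed, and the job is handed in when it is done.

Besides the shell and the picture viewer there is one more tool, called as name(argument=value, ...) on one line, values as JSON. drive_tool: Moves the arm, as the interface text tells. Its arguments: {"type":"object","properties":{"deltas":{"type":"array","items":{"type":"object","properties":{"slide":{"type":"array","items":{"type":"number"}},"delta_rot":{"type":"array","items":{"type":"number"}},"hand":{"type":"number"}}}}},"required":["deltas"]}

```bash
mkdir -p pics; python3 - <<'E'
from bench import ctrl
import cv2,numpy as np
o=ctrl.get_obs();print({k:np.round(v,3).tolist() for k,v in o.items()})
for n in ["scene","top"]:
    c=ctrl.camera(n);cv2.imwrite(f"pics/{n}0.png",c["frame"][:,:,::-1]);np.savez(f"{n}0.npz",**c)
    print(n,np.round(c["mtx"],1).tolist(),np.round(c["R"],3).tolist(),np.round(c["t"],3).tolist())
E
```

```text
{'time_s': 0.0, 'q': [-1.348, 0.182, 1.608, 0.0, 1.354, -0.206], 'dq': [0.001, -0.0, 0.0, 0.002, -0.0, -0.001], 'joint_efforts': [0.0, -44.488, -35.134, -0.0, 0.009, -0.0], 'eef_pos': [0.239, -0.522, 0.23], 'eef_rot': [-0.001, 0.977, 0.213, 0.0], 'wrist_force': [-0.59, -0.277, 0.07], 'torque': [-0.031, 0.011, 0.014], 'opening': 0.999}
scene [[445.3, 0.0, 283.6], [0.0, 445.3, 207.4], [0.0, 0.0, 1.0]] [[0.695, 0.719, 0.004], [0.614, -0.591, -0.523], [-0.374, 0.366, -0.852]] [-0.347, -0.261, 1.606]
top [[442.5, 0.0, 273.2], [0.0, 442.5, 218.0], [0.0, 0.0, 1.0]] [[-0.023, -1.0, 0.001], [-0.992, 0.022, -0.128], [0.128, -0.004, -0.992]] [-0.032, 0.539, 1.458]
```

View pics/scene0.png

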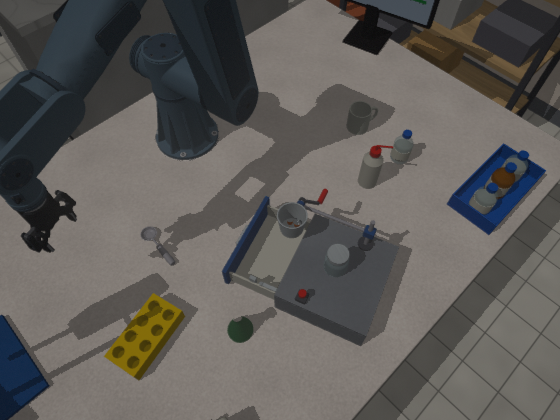

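View pics/top0.png

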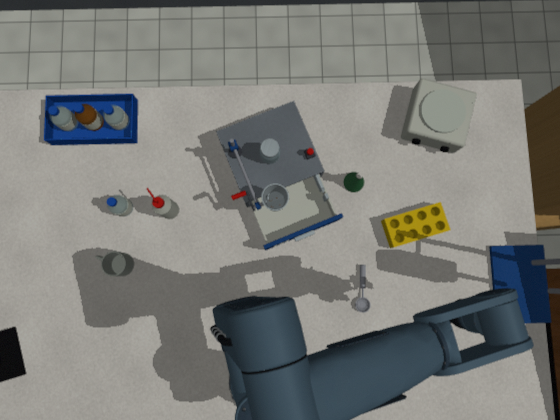

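```bash
python3 - <<'E'
import cv2
a=cv2.imread("pics/top0.png")[90:260,130:390];cv2.imwrite("pics/top0c.png",cv2.resize(a,None,fx=3,fy=3,interpolation=cv2.INTER_CUBIC))
a=cv2.imread("pics/scene0.png")[110:350,215:415];cv2.imwrite("pics/scene0c.png",cv2.resize(a,None,fx=2.5,fy=2.5,interpolation=cv2.INTER_CUBIC))
E
```

```text
(no output)
```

View pics/top0c.png

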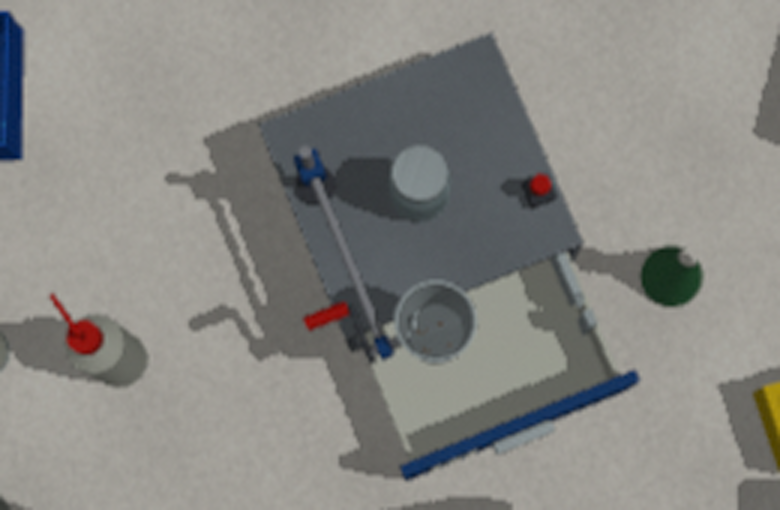

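View pics/scene0c.png

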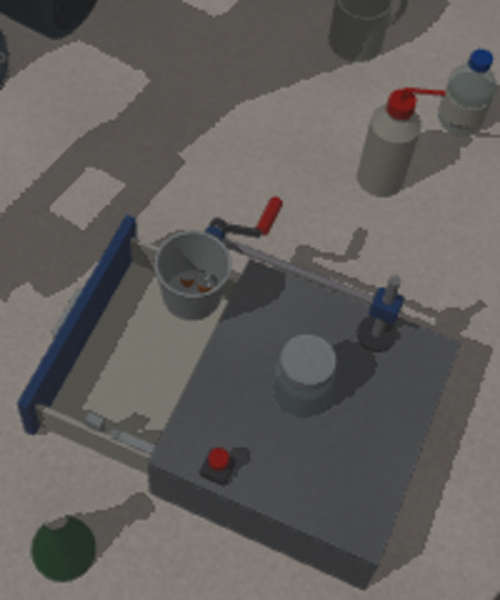

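```bash
cat > h.py <<'E'
import numpy as np,cv2
from scipy.optimize import least_squares
def proj(c,X):
    p=(c["R"]@np.atleast_2d(X).T).T+c["t"]; p=(c["mtx"]@p.T).T; return p[:,:2]/p[:,2:]
def ray(c,uv):
    d=c["R"].T@np.linalg.solve(c["mtx"],[uv[0],uv[1],1.]); return -c["R"].T@c["t"],d
def onplane(c,uv,z):
    o,d=ray(c,uv); return o+d*(z-o[2])/d[2]
def red(c):
    h=cv2.cvtColor(c["frame"],cv2.COLOR_RGB2HSV)
    m=(((h[...,0]<7)|(h[...,0]>173))&(h[...,1]>170)&(h[...,2]>90)).astype(np.uint8)
    n,l,s,ce=cv2.connectedComponentsWithStats(m)
    return [(s[i][4],np.round(ce[i],1).tolist()) for i in range(1,n) if s[i][4]>8]
def cab(p,L):
    c,s=np.cos(p[2]),np.sin(p[2]);L=np.atleast_2d(L)
    return np.c_[p[0]+c*L[:,0]-s*L[:,1],p[1]+s*L[:,0]+c*L[:,1],L[:,2]]
E
python3 - <<'E'
from h import *
T=dict(np.load("top0.npz"));S=dict(np.load("scene0.npz"))
print(red(T),red(S))
K=np.array([-.165+.052*np.cos(.349),.152,.17+.052*np.sin(.349)])
A=[.13,-.14,.1];B=[-.13,-.14,.1];C=[.13,.14,.1]
tp=lambda u,v:(130+u/3,90+v/3); sp=lambda u,v:(215+u/2.5,110+v/2.5)
k=lambda c,lo,hi:[np.array(b) for a,b in red(c) if lo[0]<b[0]<hi[0] and lo[1]<b[1]<hi[1]][0]
obs=[(T,A,tp(492,35)),(T,B,tp(580,245)),(T,C,tp(262,122)),(T,K,k(T,(225,180),(255,210))),
(S,A,sp(377,562)),(S,B,sp(150,463)),(S,C,sp(457,342)),(S,K,k(S,(310,180),(330,205)))]
f=lambda p:np.concatenate([proj(c,cab(p,L))[0]-uv for c,L,uv in obs])
r=least_squares(f,[.75,0.0,-.4],loss="soft_l1");p=r.x;print(p,np.round(f(p).reshape(-1,2),1).tolist())
np.save("cab.npy",p)
print("knob",cab(p,K),"axis",cab(p,[-.165,.152,.17]),"cup",cab(p,[-.165,.05,.13]))
# drawer panel top outer corners z=.095 top view
for u in [(404,470),(635,375)]:
    w=onplane(T,tp(*u),.095);c,s=np.cos(p[2]),np.sin(p[2]);d=w[:2]-p[:2];print("panel corner cab frame",w,c*d[0]+s*d[1],-s*d[0]+c*d[1])
for a,b in red(T):
    print(b,onplane(T,b,.15),"z.19",onplane(T,b,.19))
E
```

```text
[(np.int32(31), [309.7, 151.1]), (np.int32(63), [238.6, 194.8]), (np.int32(99), [157.4, 201.6])] [(np.int32(75), [376.4, 149.4]), (np.int32(52), [322.3, 195.2]), (np.int32(46), [302.0, 292.9])]
[ 0.75286016 -0.03792768  0.36643914] [[0.0, -1.5], [1.3, -1.0], [-1.4, 0.3], [-0.6, 0.6], [-0.3, 1.1], [-1.8, -0.7], [0.7, -0.6], [-0.0, 0.0]]
knob [[0.58997507 0.06237058 0.18778183]] axis [[0.54435408 0.04486251 0.17      ]] cup [[ 0.5809     -0.05036562  0.13      ]]
panel corner cab frame [ 0.43807377 -0.01400407  0.095     ] -0.2853157706803005 0.13512114456480775
panel corner cab frame [ 0.53495532 -0.26541898  0.095     ] -0.28494653806262576 -0.13431411082390976
[309.7, 151.1] [ 0.73439514 -0.16388193  0.15      ] z.19 [ 0.72304682 -0.16017135  0.19      ]
[238.6, 194.8] [0.59874805 0.06338466 0.15      ] z.19 [0.59137522 0.0604346  0.19      ]
[157.4, 201.6] [0.58289491 0.31721775 0.15      ] z.19 [0.57598669 0.30682846 0.19      ]
```

```bash
cat > pl.py <<'E'
from h import *
from scipy.spatial.transform import Rotation as Ro
from bench import ctrl
p=np.load("cab.npy")
Ly=np.array([-np.sin(p[2]),np.cos(p[2]),0]);Lx=np.array([np.cos(p[2]),np.sin(p[2]),0])
def W(L): return cab(p,L)[0]
def toL(w):
    d=np.array(w)-[p[0],p[1],0]; return np.array([d@Lx,d@Ly,d[2]])
R0=np.c_[Ly,Lx,[0,0,-1.]]
def tilt(deg): return R0@Ro.from_euler('x',deg,degrees=True).as_matrix()   # + = fingertips toward robot
def cur():
    o=ctrl.get_obs();q=o["eef_rot"];return np.array(o["eef_pos"]),Ro.from_quat([q[1],q[2],q[3],q[0]]).as_matrix(),o
def rows(way,start=None,N=5,hand=1,mx=.044,mr=9.5):
    """way: list of (pos,R) ; prints up to N rounded rows"""
    P,R=start if start else cur()[:2]
    k=0;out=[]
    for (tp_,tr) in way:
        while k<N:
            d=R.T@(tp_-P); w=Ro.from_matrix(R.T@tr).as_rotvec()
            n=max(np.abs(d).max()/mx,np.degrees(np.linalg.norm(w))/mr)
            if n<.03: break
            f=1 if n<=1 else 1/np.ceil(n)
            s=np.round(d*f/.05,2);w=np.round(w*f/np.pi,4)
            P=P+R@(s*.05);R=R@Ro.from_rotvec(w*np.pi).as_matrix();k+=1
            print('slide',s.tolist(),'rot',w.tolist())
    print(k,"end",P.round(4),"local",toL(P).round(4));return P,R
E
python3 - <<'E'
from pl import *
P,R,o=cur();K=W([-.116,.155,.188])
t=tilt(35)
print(K, K-.12*t[:,2])
r=rows([(P+[0,0,.07],R),(K-.13*t[:,2],tilt(0)),(K-.13*t[:,2],t)],N=30)
E
```

```text
[0.58902605 0.06521971 0.188     ] [0.65328559 0.08988074 0.28629825]
slide [0.0, -0.0, -0.7] rot [0.0, 0.0, 0.0]
slide [0.0, -0.0, -0.7] rot [0.0, 0.0, 0.0]
slide [0.85, -0.51, 0.01] rot [-0.0, -0.0, -0.032]
slide [0.84, -0.4, 0.01] rot [-0.0, -0.0, -0.0299]
slide [0.87, -0.32, 0.01] rot [-0.0, -0.0, -0.0299]
slide [0.83, -0.22, 0.01] rot [-0.0, -0.0, -0.0277]
slide [0.85, -0.14, 0.01] rot [-0.0, -0.0, -0.0277]
slide [0.86, -0.07, 0.01] rot [-0.0, -0.0, -0.0277]
slide [0.86, 0.01, 0.01] rot [-0.0, -0.0, -0.0277]
slide [0.86, 0.08, 0.01] rot [-0.0, -0.0, -0.0278]
slide [0.84, 0.15, 0.01] rot [-0.0, -0.0001, -0.0277]
slide [0.83, 0.23, 0.01] rot [-0.0, -0.0001, -0.0278]
slide [0.81, 0.3, 0.0] rot [-0.0, -0.0, -0.0277]
slide [0.78, 0.37, 0.01] rot [-0.0, -0.0001, -0.0278]
slide [0.74, 0.43, 0.0] rot [-0.0, -0.0, -0.0277]
slide [0.7, 0.5, 0.01] rot [-0.0, -0.0001, -0.0278]
slide [0.65, 0.55, 0.0] rot [-0.0, -0.0, -0.0277]
slide [0.6, 0.61, 0.01] rot [-0.0001, -0.0001, -0.0278]
slide [0.55, 0.66, 0.0] rot [-0.0, -0.0, -0.0277]
slide [-0.0, 0.0, 0.0] rot [0.0486, -0.0, -0.0]
slide [-0.0, 0.0, -0.0] rot [0.0486, -0.0, -0.0]
slide [-0.0, 0.0, -0.0] rot [0.0486, -0.0, -0.0]
slide [-0.0, 0.0, -0.0] rot [0.0486, -0.0001, -0.0]
23 end [0.6584 0.092  0.2945] local [-0.0416  0.1551  0.2945]
```

drive_tool(deltas=[{"slide":[0,0,-0.9],"delta_rot":[0,0,0],"hand":1},{"slide":[0,0,-0.9],"delta_rot":[0,0,0],"hand":1},{"slide":[0.85,-0.5,0],"delta_rot":[0,0,-0.03],"hand":0.8},{"slide":[0.85,-0.4,0],"delta_rot":[0,0,-0.03],"hand":0.6},{"slide":[0.87,-0.32,0],"delta_rot":[0,0,-0.03],"hand":0.4}])

```text
time_s: 0.72
eef_pos: [0.3209, -0.4044, 0.3209]
eef_rot: [-0.0, 0.937, 0.35, 0.0]
wrist_force: [0.2, -0.1, 0.7]
opening: 0.409
```

drive_tool(deltas=[{"slide":[0.85,-0.22,0],"delta_rot":[0,0,-0.028],"hand":0.4},{"slide":[0.85,-0.14,0],"delta_rot":[0,0,-0.028],"hand":0.4},{"slide":[0.86,-0.07,0],"delta_rot":[0,0,-0.028],"hand":0.4},{"slide":[0.86,0,0],"delta_rot":[0,0,-0.028],"hand":0.4},{"slide":[0.86,0.08,0],"delta_rot":[0,0,-0.028],"hand":0.4}])

```text
time_s: 1.35
eef_pos: [0.4434, -0.2261, 0.3209]
eef_rot: [-0.0, 0.838, 0.546, -0.0]
wrist_force: [-0.4, -0.5, -0.1]
opening: 0.397
```

drive_tool(deltas=[{"slide":[0.84,0.15,0],"delta_rot":[0,0,-0.028],"hand":0.4},{"slide":[0.83,0.23,0],"delta_rot":[0,0,-0.028],"hand":0.4},{"slide":[0.81,0.3,0],"delta_rot":[0,0,-0.028],"hand":0.4},{"slide":[0.78,0.37,0],"delta_rot":[0,0,-0.028],"hand":0.4},{"slide":[0.74,0.43,0],"delta_rot":[0,0,-0.028],"hand":0.4}])

```text
time_s: 1.98
eef_pos: [0.5643, -0.0485, 0.3208]
eef_rot: [-0.0, 0.699, 0.715, -0.0]
wrist_force: [-0.2, -0.8, -0.3]
opening: 0.4
```

```bash
python3 - <<'E'
from pl import *
P,R,o=cur();K=W([-.116,.155,.188]);t=tilt(35)
print(o["time_s"],P,np.round(o["q"],2),o["opening"])
rows([(K-.13*t[:,2],tilt(0)),(K-.13*t[:,2],t)],N=30)
E
```

```text
1.975 [ 0.56430997 -0.04854003  0.32082251] [-0.3   0.1   1.52 -0.    1.52 -0.32] 0.3995511932402709
slide [0.69, 0.49, 0.13] rot [-0.0001, -0.0, -0.0273]
slide [0.65, 0.54, 0.13] rot [-0.0, -0.0, -0.0273]
slide [0.6, 0.6, 0.13] rot [-0.0001, -0.0, -0.0273]
slide [0.54, 0.65, 0.14] rot [-0.0, -0.0001, -0.0273]
slide [-0.0, -0.0, -0.0] rot [0.0486, 0.0, 0.0]
slide [-0.0, -0.0, -0.0] rot [0.0486, 0.0, 0.0]
slide [-0.0, -0.0, -0.0] rot [0.0486, 0.0, -0.0]
slide [-0.0, -0.0, -0.0] rot [0.0486, 0.0, -0.0]
8 end [0.6587 0.092  0.2943] local [-0.0414  0.155   0.2943]
```

drive_tool(deltas=[{"slide":[0.69,0.49,0.13],"delta_rot":[0,0,-0.0273],"hand":0.4},{"slide":[0.65,0.54,0.13],"delta_rot":[0,0,-0.0273],"hand":0.4},{"slide":[0.6,0.6,0.13],"delta_rot":[0,0,-0.0273],"hand":0.4},{"slide":[0.54,0.65,0.14],"delta_rot":[0,0,-0.0273],"hand":0.4},{"slide":[0,0,0],"delta_rot":[0.0486,0,0],"hand":0.4}])

```text
time_s: 2.6
eef_pos: [0.6579, 0.0925, 0.2944]
eef_rot: [-0.045, 0.565, 0.822, -0.064]
wrist_force: [0.1, -1.3, 0.4]
opening: 0.392
```

drive_tool(deltas=[{"slide":[0,0,0],"delta_rot":[0.0486,0,0],"hand":0.4},{"slide":[0,0,0],"delta_rot":[0.0486,0,0],"hand":0.4},{"slide":[0,0,0],"delta_rot":[0.0486,0,0],"hand":0.4},{"slide":[0,0,0],"delta_rot":[0,0,0],"hand":0.4},{"slide":[0,0,0],"delta_rot":[0,0,0],"hand":0.4}])

```text
time_s: 3.22
eef_pos: [0.6587, 0.0902, 0.2947]
eef_rot: [-0.17, 0.542, 0.785, -0.247]
wrist_force: [-0.6, -0.1, 0.9]
opening: 0.396
```

```bash
python3 - <<'E'
from pl import *
P,R,o=cur();K=W([-.116,.155,.188]);t=tilt(35)
print(o["time_s"],P,np.round(o["q"],2),(R.T@t).round(3).tolist())
print("tool-frame of K",R.T@(K-P))
for n in ["wrist","scene"]:
    c=ctrl.camera(n);cv2.imwrite(f"pics/{n}1.png",c["frame"][:,:,::-1]);np.savez(f"{n}1.npz",**c);print(red(c),"K proj",proj(c,W([-.116,.152,.188])))
E
```

```text
3.225 [0.65870176 0.09024253 0.29472299] [ 0.04  0.81  0.71 -0.22  2.19 -0.4 ] [[1.0, 0.002, -0.002], [-0.002, 1.0, -0.002], [0.002, 0.002, 1.0]]
tool-frame of K [0.00138637 0.00030035 0.12987929]
[(np.int32(661), [281.9, 204.0])] K proj [[282.37786218 201.1425167 ]]
[(np.int32(83), [377.0, 149.4]), (np.int32(48), [322.5, 195.2]), (np.int32(46), [302.0, 292.9])] K proj [[322.34195899 195.22026457]]
```

View pics/wrist1.png

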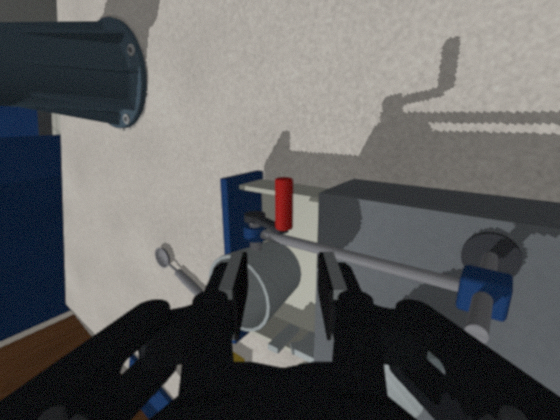

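View pics/scene1.png

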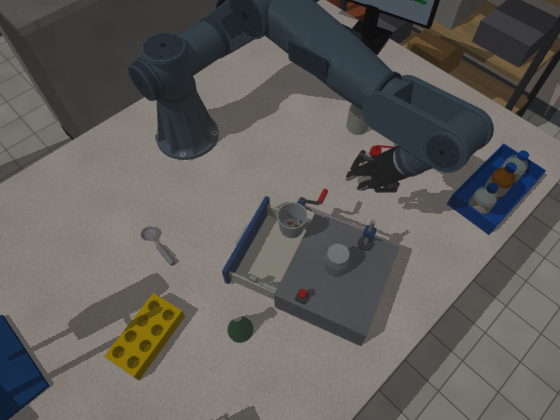

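drive_tool(deltas=[{"slide":[0.03,0,0.7],"delta_rot":[0,0,0],"hand":0.4},{"slide":[0,0,0.7],"delta_rot":[0,0,0],"hand":0.4},{"slide":[0,0,0.7],"delta_rot":[0,0,0],"hand":0.4},{"slide":[0,0,0.5],"delta_rot":[0,0,0],"hand":0.4},{"slide":[0,0,0.4],"delta_rot":[0,0,0],"hand":0.4}])

```text
time_s: 3.95
eef_pos: [0.5773, 0.0607, 0.1741]
eef_rot: [-0.169, 0.542, 0.785, -0.246]
wrist_force: [0.3, -0.2, 0.7]
opening: 0.402
```

drive_tool(deltas=[{"slide":[0,0,0],"delta_rot":[0,0,0],"hand":0.25},{"slide":[0,0,0],"delta_rot":[0,0,0],"hand":0.25},{"slide":[0,0,0],"delta_rot":[0,0,0],"hand":0.25},{"slide":[0,0,0],"delta_rot":[0,0,0],"hand":0.25},{"slide":[0,0,0],"delta_rot":[0,0,0],"hand":0.25}])

```text
time_s: 4.58
eef_pos: [0.5779, 0.0612, 0.172]
eef_rot: [-0.171, 0.541, 0.785, -0.247]
wrist_force: [-0.3, 0.7, 0.6]
opening: 0.252
```

```bash
python3 - <<'E'
from pl import *
P,R,o=cur();K=W([-.116,.155,.188])
print(o["time_s"],toL(P),o["opening"],o["wrist_force"],"K in tool",R.T@(K-P))
for n in ["wrist","scene"]:
    c=ctrl.camera(n);f=c["frame"][:,:,::-1]
    if n=="scene": f=cv2.resize(f[110:350,215:455],None,fx=2.5,fy=2.5)
    cv2.imwrite(f"pics/{n}2.png",f)
# plan: bar at tool z offset d behind TCP
d=.021;way=[]
for th in np.linspace(20,157,16)[1:]:
    a=np.radians(th);k=W([-.165+.052*np.cos(a),.155,.17+.052*np.sin(a)]);t=tilt(35-(th-20)*80/137);way.append((k+d*t[:,2],t))
rows(way,N=40)
E
```

```text
4.575 [-0.12781493  0.15524625  0.17200326] 0.2515292094059396 [-0.29339327  0.72239031  0.58327727] K in tool [-0.00021286  0.00051167 -0.01988069]
slide [-0.01, -0.09, -0.06] rot [-0.0296, -0.0005, -0.0008]
slide [0.0, -0.11, -0.08] rot [-0.0297, -0.0, 0.0]
slide [0.0, -0.12, -0.07] rot [-0.0296, -0.0, 0.0]
slide [0.0, -0.11, -0.05] rot [-0.0296, -0.0, 0.0]
slide [0.0, -0.12, -0.05] rot [-0.0296, -0.0, 0.0]
slide [0.0, -0.13, -0.03] rot [-0.0297, -0.0, 0.0]
slide [0.0, -0.12, -0.03] rot [-0.0296, -0.0, 0.0]
slide [0.0, -0.13, -0.01] rot [-0.0296, -0.0, 0.0]
slide [0.0, -0.13, -0.0] rot [-0.0297, -0.0, 0.0]
slide [0.0, -0.12, 0.01] rot [-0.0296, -0.0, -0.0]
slide [0.0, -0.13, 0.02] rot [-0.0296, -0.0, -0.0]
slide [0.0, -0.12, 0.03] rot [-0.0297, -0.0, -0.0]
slide [0.0, -0.12, 0.04] rot [-0.0296, -0.0, -0.0]
slide [0.0, -0.12, 0.05] rot [-0.0296, -0.0, -0.0]
slide [0.0, -0.11, 0.07] rot [-0.0296, -0.0, -0.0]
15 end [0.5128 0.0357 0.1754] local [-0.1978  0.1548  0.1754]
```

View pics/wrist2.png

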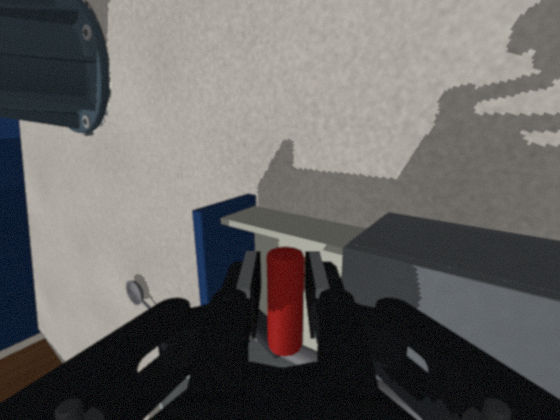

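View pics/scene2.png

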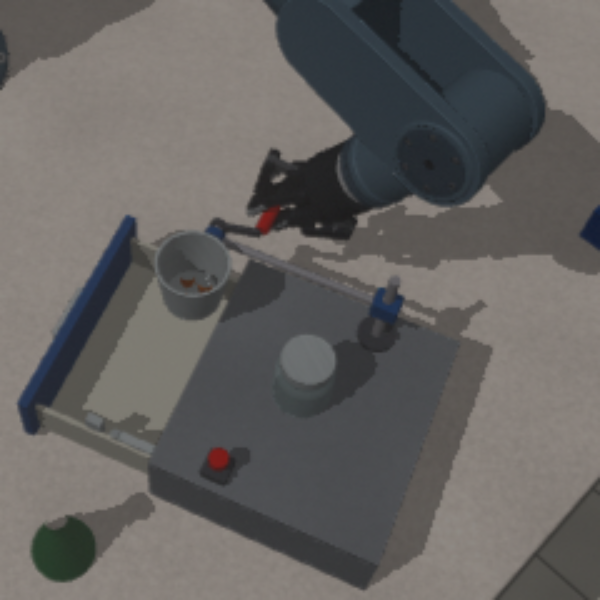

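drive_tool(deltas=[{"slide":[0,-0.09,-0.06],"delta_rot":[-0.0296,0,0],"hand":0.25},{"slide":[0,-0.11,-0.08],"delta_rot":[-0.0296,0,0],"hand":0.25},{"slide":[0,-0.12,-0.07],"delta_rot":[-0.0296,0,0],"hand":0.25},{"slide":[0,-0.11,-0.05],"delta_rot":[-0.0296,0,0],"hand":0.25},{"slide":[0,-0.12,-0.05],"delta_rot":[-0.0296,0,0],"hand":0.25}])

```text
time_s: 5.3
eef_pos: [0.5614, 0.0551, 0.1975]
eef_rot: [-0.04, 0.566, 0.821, -0.058]
wrist_force: [1.9, 1.0, -0.8]
opening: 0.25
```

```bash
python3 - <<'E'
from pl import *
P,R,o=cur()
print(o["time_s"],toL(P),o["opening"],o["wrist_force"])
for n in ["wrist","scene"]:
    c=ctrl.camera(n);f=c["frame"][:,:,::-1]
    if n=="scene": f=cv2.resize(f[110:350,215:455],None,fx=2.5,fy=2.5)
    cv2.imwrite(f"pics/{n}3.png",f)
g=toL(P-.021*R[:,2]);print("crank angle at grasp",np.degrees(np.arctan2(g[2]-.17,g[0]+.165)),np.hypot(g[2]-.17,g[0]+.165))
d=.021;way=[]
for th in np.r_[np.linspace(65.7,157,16)[1:],159]:
    a=np.radians(th);k=W([-.165+.052*np.cos(a),.155,.17+.052*np.sin(a)]);t=tilt(35-(th-20)*80/137);way.append((k+d*t[:,2],t))
rows(way,N=40)
E
```

```text
5.3 [-0.14543586  0.15549527  0.19748415] 0.25027824312974273 [ 1.85287178  0.97508428 -0.82620981]
crank angle at grasp 65.01743741449955 0.05326203266613014
slide [-0.01, -0.07, 0.01] rot [-0.0189, 0.0001, -0.0011]
slide [0.0, -0.09, -0.02] rot [-0.0198, -0.0, -0.0001]
slide [0.0, -0.08, -0.02] rot [-0.0197, -0.0, 0.0]
slide [0.0, -0.08, -0.01] rot [-0.0198, -0.0, 0.0]
slide [0.0, -0.09, -0.01] rot [-0.0197, -0.0, 0.0]
slide [0.0, -0.08, 0.0] rot [-0.0198, -0.0, 0.0]
slide [0.0, -0.09, 0.01] rot [-0.0197, -0.0, 0.0]
slide [0.0, -0.08, 0.0] rot [-0.0197, -0.0, 0.0]
slide [0.0, -0.08, 0.02] rot [-0.0198, -0.0001, 0.0]
slide [0.0, -0.09, 0.02] rot [-0.0197, 0.0, 0.0]
slide [0.0, -0.08, 0.02] rot [-0.0198, 0.0, 0.0]
slide [0.0, -0.08, 0.03] rot [-0.0197, 0.0, 0.0]
slide [0.0, -0.08, 0.03] rot [-0.0198, 0.0, 0.0]
slide [0.0, -0.07, 0.04] rot [-0.0197, 0.0, 0.0]
slide [0.0, -0.08, 0.04] rot [-0.0198, 0.0, 0.0]
slide [0.0, -0.02, 0.01] rot [-0.0065, 0.0, 0.0]
16 end [0.5123 0.0356 0.1743] local [-0.1983  0.1549  0.1743]
```

View pics/scene3.png

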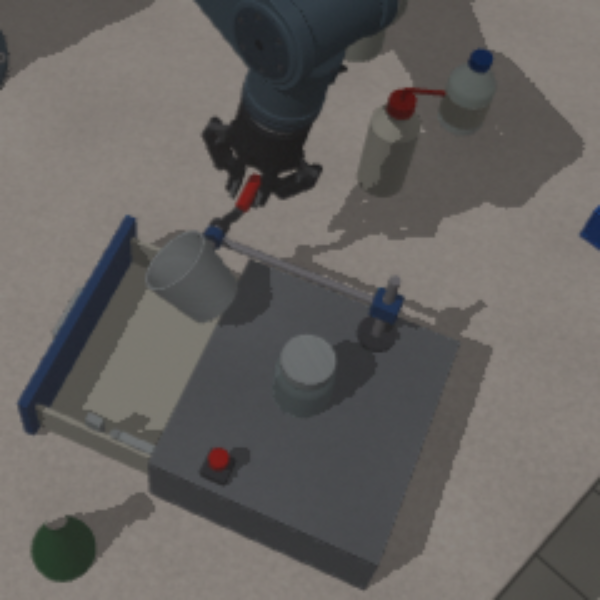

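Works well: the cup is tilting to −x about 45°. Continue, slower.

drive_tool(deltas=[{"slide":[0,-0.07,0],"delta_rot":[-0.0195,0,0],"hand":0.25},{"slide":[0,-0.09,-0.02],"delta_rot":[-0.0197,0,0],"hand":0.25},{"slide":[0,-0.08,-0.02],"delta_rot":[-0.0197,0,0],"hand":0.25},{"slide":[0,-0.08,-0.01],"delta_rot":[-0.0197,0,0],"hand":0.25},{"slide":[0,-0.09,-0.01],"delta_rot":[-0.0197,0,0],"hand":0.25}])

```text
time_s: 6.02
eef_pos: [0.5433, 0.0474, 0.2016]
eef_rot: [0.048, 0.566, 0.82, 0.068]
wrist_force: [2.2, 1.8, 3.1]
opening: 0.252
```

drive_tool(deltas=[{"slide":[0,-0.08,0],"delta_rot":[-0.0197,0,0],"hand":0.25},{"slide":[0,-0.09,0.01],"delta_rot":[-0.0197,0,0],"hand":0.25},{"slide":[0,-0.08,0],"delta_rot":[-0.0197,0,0],"hand":0.25},{"slide":[0,-0.08,0.02],"delta_rot":[-0.0197,0,0],"hand":0.25},{"slide":[0,-0.09,0.02],"delta_rot":[-0.0197,0,0],"hand":0.25}])

```text
time_s: 6.65
eef_pos: [0.5248, 0.0404, 0.1932]
eef_rot: [0.134, 0.551, 0.8, 0.194]
wrist_force: [1.3, 2.0, 2.9]
opening: 0.248
```

drive_tool(deltas=[{"slide":[0,-0.08,0.02],"delta_rot":[-0.0197,0,0],"hand":0.25},{"slide":[0,-0.08,0.03],"delta_rot":[-0.0197,0,0],"hand":0.25},{"slide":[0,-0.08,0.03],"delta_rot":[-0.0197,0,0],"hand":0.25},{"slide":[0,-0.07,0.04],"delta_rot":[-0.0197,0,0],"hand":0.25},{"slide":[0,0,0],"delta_rot":[0,0,0],"hand":0.25}])

```text
time_s: 7.28
eef_pos: [0.5138, 0.0371, 0.1778]
eef_rot: [0.198, 0.532, 0.771, 0.29]
wrist_force: [0.4, -0.1, 1.0]
opening: 0.248
```

```bash
python3 - <<'E'
from pl import *
P,R,o=cur()
print(o["time_s"],toL(P),o["opening"],o["wrist_force"],np.round(o["q"],2))
for n in ["top","scene"]:
    c=ctrl.camera(n);f=c["frame"][:,:,::-1]
    f=cv2.resize(f[110:350,215:455] if n=="scene" else f[90:260,150:390],None,fx=2.5,fy=2.5)
    cv2.imwrite(f"pics/{n}4.png",f)
g=toL(P-.021*R[:,2]);print("crank angle at grasp",np.degrees(np.arctan2(g[2]-.17,g[0]+.165)),np.hypot(g[2]-.17,g[0]+.165))
E
```

```text
7.275 [-0.19628701  0.15566277  0.17783307] 0.2481649606861168 [ 0.432167   -0.09497348  0.98345864] [-0.5  -0.27  2.33  0.82  0.75 -1.39]
crank angle at grasp 152.32831271918047 0.050925572073622014
```

View pics/scene4.png

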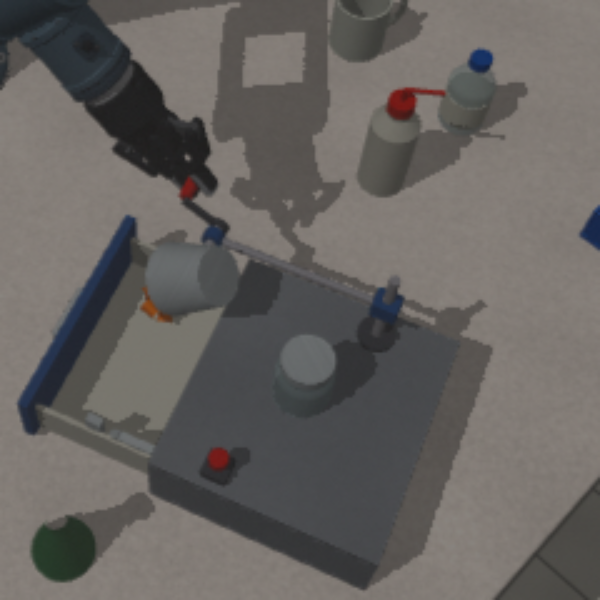

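View pics/top4.png

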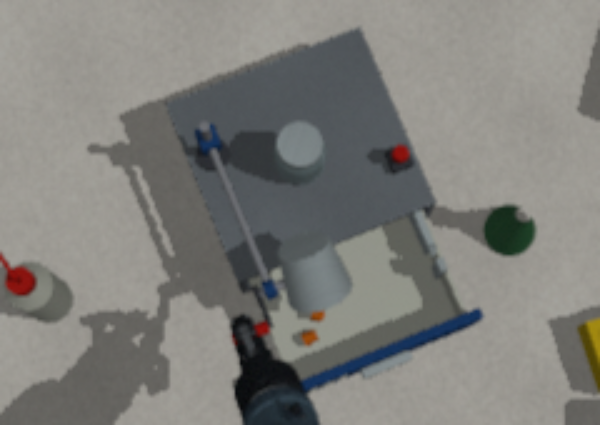

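drive_tool(deltas=[{"slide":[0,-0.07,0.04],"delta_rot":[-0.01,0,0],"hand":0.25},{"slide":[0,-0.06,0.04],"delta_rot":[-0.005,0,0],"hand":0.25},{"slide":[0,-0.03,0.02],"delta_rot":[0,0,0],"hand":0.25},{"slide":[0,0,0],"delta_rot":[0,0,0],"hand":0.25},{"slide":[0,0,0],"delta_rot":[0,0,0],"hand":0.25}])

```text
time_s: 8.0
eef_pos: [0.513, 0.0361, 0.1708]
eef_rot: [0.213, 0.526, 0.764, 0.308]
wrist_force: [3.9, 2.0, 5.0]
opening: 0.254
```

```bash
python3 - <<'E'
from pl import *
P,R,o=cur()
print(o["time_s"],toL(P),o["opening"],o["wrist_force"],np.round(o["q"],2))
for n in ["top","scene"]:
    c=ctrl.camera(n);f=c["frame"][:,:,::-1]
    f=cv2.resize(f[180:280,255:345] if n=="scene" else f[170:260,235:345],None,fx=6,fy=6)
    cv2.imwrite(f"pics/{n}5.png",f)
    if n=="scene": print(red(c))
g=toL(P-.021*R[:,2]);print("crank angle at grasp",np.degrees(np.arctan2(g[2]-.17,g[0]+.165)),np.hypot(g[2]-.17,g[0]+.165))
for th in (140,150,157):
    a=np.radians(th); print(th,proj(c,W([-.165+.052*np.cos(a),.152,.17+.052*np.sin(a)])))
E
```

```text
8.0 [-0.19739917  0.15509504  0.17076422] 0.25362503414750226 [3.86111456 1.98660358 4.96484008] [-0.53 -0.26  2.37  0.94  0.73 -1.52]
[(np.int32(75), [376.4, 149.4]), (np.int32(19), [288.7, 185.8]), (np.int32(45), [302.0, 293.0])]
crank angle at grasp 161.34575286509087 0.0495986548994951
140 [[293.58161381 181.00228547]]
150 [[291.84990294 181.86552564]]
157 [[290.90476061 182.66003557]]
```

View pics/scene5.png

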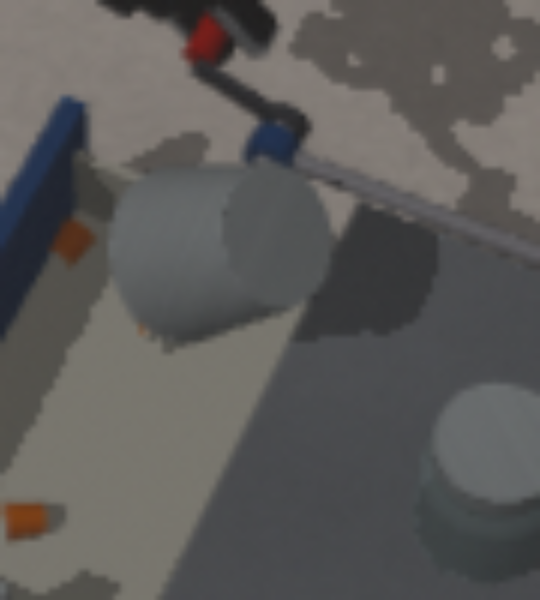

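View pics/top5.png

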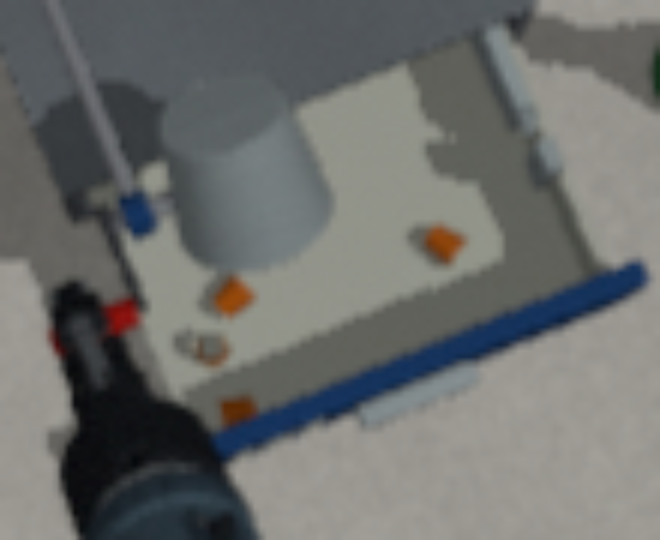

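```bash
python3 - <<'E'
from pl import *
d=.021;way=[]
for th in np.linspace(155,20,16):
    a=np.radians(th);k=W([-.165+.052*np.cos(a),.155,.17+.052*np.sin(a)]);t=tilt(35-(th-20)*80/137);way.append((k+d*t[:,2],t))
rows(way,N=40)
E
```

```text
slide [-0.0, 0.08, -0.09] rot [0.0012, 0.0008, -0.0004]
slide [-0.0, 0.12, -0.05] rot [0.0292, -0.0001, -0.0]
slide [-0.0, 0.12, -0.04] rot [0.0292, 0.0, -0.0]
slide [-0.0, 0.12, -0.02] rot [0.0292, 0.0, -0.0]
slide [-0.0, 0.13, -0.02] rot [0.0292, 0.0, -0.0]
slide [-0.0, 0.12, -0.01] rot [0.0292, 0.0, -0.0001]
slide [-0.0, 0.13, 0.01] rot [0.0292, 0.0, 0.0]
slide [-0.0, 0.12, 0.01] rot [0.0292, 0.0, 0.0]
slide [-0.0, 0.12, 0.03] rot [0.0292, 0.0, 0.0]
slide [-0.0, 0.12, 0.03] rot [0.0292, 0.0, 0.0]
slide [-0.0, 0.12, 0.05] rot [0.0292, 0.0, 0.0]
slide [-0.0, 0.11, 0.05] rot [0.0292, 0.0001, 0.0]
slide [-0.0, 0.11, 0.07] rot [0.0292, -0.0, 0.0]
slide [-0.0, 0.11, 0.07] rot [0.0291, -0.0, 0.0]
slide [-0.0, 0.1, 0.09] rot [0.0292, -0.0, 0.0]
slide [-0.0, 0.09, 0.09] rot [0.0292, -0.0, 0.0]
16 end [0.5775 0.0609 0.1708] local [-0.1283  0.1551  0.1708]
```

drive_tool(deltas=[{"slide":[0,0.08,-0.09],"delta_rot":[0.001,0,0],"hand":0.25},{"slide":[0,0.12,-0.05],"delta_rot":[0.0292,0,0],"hand":0.25},{"slide":[0,0.12,-0.04],"delta_rot":[0.0292,0,0],"hand":0.25},{"slide":[0,0.12,-0.02],"delta_rot":[0.0292,0,0],"hand":0.25},{"slide":[0,0.13,-0.02],"delta_rot":[0.0292,0,0],"hand":0.25}])

```text
time_s: 8.72
eef_pos: [0.5251, 0.0414, 0.194]
eef_rot: [0.11, 0.557, 0.808, 0.159]
wrist_force: [-3.2, 1.1, 0.3]
opening: 0.254
```

drive_tool(deltas=[{"slide":[0,0.12,-0.01],"delta_rot":[0.0292,0,0],"hand":0.25},{"slide":[0,0.13,0.01],"delta_rot":[0.0292,0,0],"hand":0.25},{"slide":[0,0.12,0.01],"delta_rot":[0.0292,0,0],"hand":0.25},{"slide":[0,0.12,0.03],"delta_rot":[0.0292,0,0],"hand":0.25},{"slide":[0,0.12,0.03],"delta_rot":[0.0292,0,0],"hand":0.25}])

```text
time_s: 9.35
eef_pos: [0.5537, 0.0517, 0.1976]
eef_rot: [-0.018, 0.568, 0.823, -0.028]
wrist_force: [-2.9, -0.7, 1.0]
opening: 0.252
```

drive_tool(deltas=[{"slide":[0,0.12,0.05],"delta_rot":[0.0292,0,0],"hand":0.25},{"slide":[0,0.11,0.05],"delta_rot":[0.0292,0,0],"hand":0.25},{"slide":[0,0.11,0.07],"delta_rot":[0.0292,0,0],"hand":0.25},{"slide":[0,0.11,0.07],"delta_rot":[0.0292,0,0],"hand":0.25},{"slide":[0,0.1,0.09],"delta_rot":[0.0292,0,0],"hand":0.25}])

```text
time_s: 9.98
eef_pos: [0.5748, 0.0595, 0.1756]
eef_rot: [-0.146, 0.549, 0.795, -0.214]
wrist_force: [-0.6, 0.3, 1.9]
opening: 0.249
```

drive_tool(deltas=[{"slide":[0,0.09,0.09],"delta_rot":[0.0292,0,0],"hand":0.25},{"slide":[0,0.07,0.06],"delta_rot":[0,0,0],"hand":0.25},{"slide":[0,0.05,0.02],"delta_rot":[0,0,0],"hand":0.25},{"slide":[0,0,0],"delta_rot":[0,0,0],"hand":0.25},{"slide":[0,0,0],"delta_rot":[0,0,0],"hand":0.25}])

```text
time_s: 10.6
eef_pos: [0.577, 0.0609, 0.1633]
eef_rot: [-0.172, 0.542, 0.784, -0.249]
wrist_force: [-8.7, -2.3, 3.5]
opening: 0.254
```

```bash
python3 - <<'E'
from pl import *
P,R,o=cur()
print(o["time_s"],toL(P),o["opening"],o["wrist_force"],np.round(o["q"],2))
for n in ["top","scene"]:
    c=ctrl.camera(n);f=c["frame"][:,:,::-1]
    f=cv2.resize(f[160:280,235:345] if n=="scene" else f[150:260,225:345],None,fx=5,fy=5)
    cv2.imwrite(f"pics/{n}6.png",f);print(red(c))
E
```

```text
10.6 [-0.12879613  0.15524816  0.16334566] 0.254323565403754 [-8.70112872 -2.29401195  3.48337268] [ 0.01  0.7   1.16 -0.21  1.87 -0.35]
[(np.int32(32), [309.7, 151.2]), (np.int32(21), [243.0, 193.0]), (np.int32(94), [157.6, 201.9])]
[(np.int32(25), [321.0, 198.3]), (np.int32(45), [302.0, 293.0])]
```

View pics/scene6.png

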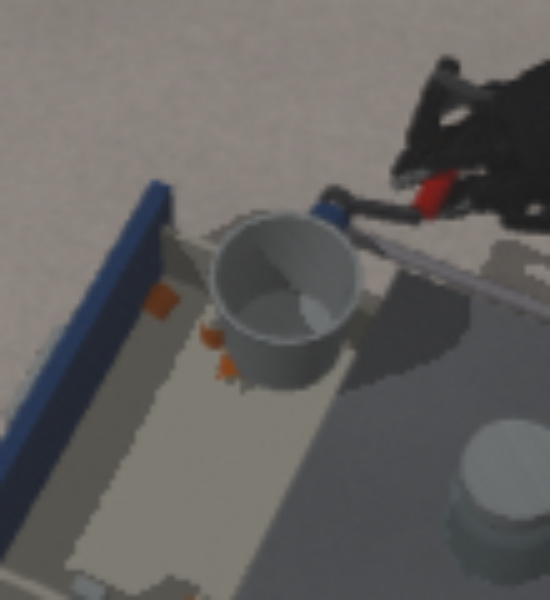

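View pics/top6.png

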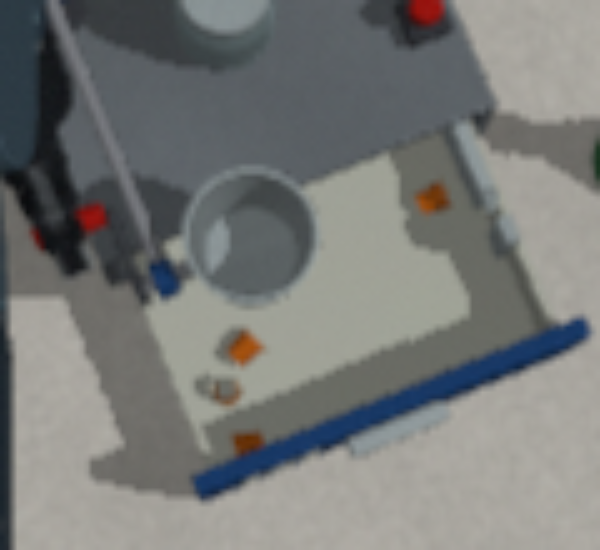

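```bash
python3 - <<'E'
from pl import *
T=dict(np.load("top0.npz"))
for n,uv,z in [("flask",(351,185),.03),("flasktop",(357,175),.12),("spoon",(361,300),.01),("spoonend",(361,266),.01),("rack",(385,240),.05)]:
    print(n,toL(onplane(T,uv,z)).round(3))
P,R,o=cur();t=R
Q=P-.15*R[:,2]
r=rows([(Q,R),(W([-.12,.10,.30]),tilt(0)),(W([-.335,-.075,.26]),tilt(0)),(W([-.335,-.075,.045]),tilt(0))],N=40)
E
```

```text
flask [-0.198 -0.218  0.03 ]
flasktop [-0.186 -0.227  0.12 ]
spoon [-0.568 -0.097  0.01 ]
spoonend [-0.464 -0.142  0.01 ]
rack [-0.413 -0.243  0.05 ]
slide [0.0, -0.0, -0.75] rot [0.0, 0.0, 0.0]
slide [0.0, -0.0, -0.75] rot [0.0, 0.0, 0.0]
slide [0.0, -0.0, -0.75] rot [0.0, 0.0, 0.0]
slide [0.0, -0.0, -0.75] rot [0.0, 0.0, 0.0]
slide [-0.28, -0.36, 0.17] rot [-0.049, -0.0001, -0.0003]
slide [-0.27, -0.38, 0.11] rot [-0.049, -0.0, -0.0003]
slide [-0.28, -0.39, 0.05] rot [-0.049, -0.0001, -0.0004]
slide [-0.27, -0.39, -0.01] rot [-0.0489, -0.0, -0.0003]
slide [-0.7, -0.86, 0.16] rot [-0.0, -0.0, -0.0]
slide [-0.7, -0.86, 0.16] rot [-0.0, -0.0, -0.0]
slide [-0.7, -0.86, 0.16] rot [-0.0, -0.0, -0.0]
slide [-0.7, -0.86, 0.16] rot [-0.0, -0.0, -0.0]
slide [-0.7, -0.86, 0.16] rot [-0.0, -0.0, -0.0]
slide [-0.0, -0.0, 0.86] rot [-0.0, -0.0, -0.0]
slide [-0.0, -0.0, 0.86] rot [-0.0, -0.0, -0.0]
slide [-0.0, -0.0, 0.86] rot [-0.0, -0.0, -0.0]
slide [-0.0, -0.0, 0.86] rot [-0.0, -0.0, -0.0]
slide [-0.0, -0.0, 0.86] rot [-0.0, -0.0, -0.0]
18 end [ 0.467  -0.2278  0.0448] local [-0.3349 -0.0748  0.0448]
```

drive_tool(deltas=[{"slide":[0,-0.06,-0.03],"delta_rot":[0,0,0],"hand":0.4},{"slide":[0,-0.06,-0.05],"delta_rot":[0,0,0],"hand":0.4},{"slide":[0,0,-0.3],"delta_rot":[0,0,0],"hand":0.4},{"slide":[0,0,-0.75],"delta_rot":[0,0,0],"hand":0.4},{"slide":[0,0,-0.75],"delta_rot":[0,0,0],"hand":0.4}])

```text
time_s: 11.32
eef_pos: [0.6259, 0.0794, 0.245]
eef_rot: [-0.17, 0.541, 0.785, -0.248]
wrist_force: [1.1, -0.1, 0.1]
opening: 0.402
```

drive_tool(deltas=[{"slide":[0,0,-0.75],"delta_rot":[0,0,0],"hand":0.4},{"slide":[0,0,-0.4],"delta_rot":[0,0,0],"hand":0.2},{"slide":[0,0,0],"delta_rot":[0,0,0],"hand":0},{"slide":[0,0,0],"delta_rot":[0,0,0],"hand":0},{"slide":[0,0,0],"delta_rot":[0,0,0],"hand":0}])

```text
time_s: 11.95
eef_pos: [0.6552, 0.0907, 0.2892]
eef_rot: [-0.172, 0.541, 0.785, -0.249]
wrist_force: [-0.2, 0.9, 0.7]
opening: 0.002
```

```bash
python3 - <<'E'
from pl import *
P,R,o=cur();print(o["time_s"],toL(P),o["wrist_force"])
c=ctrl.camera("scene");f=c["frame"][:,:,::-1];cv2.imwrite("pics/scene7.png",cv2.resize(f[160:310,225:405],None,fx=4,fy=4));print(red(c))
for th in (20,25,30):
    a=np.radians(th); print(th,proj(c,W([-.165+.052*np.cos(a),.152,.17+.052*np.sin(a)])))
r=rows([(W([-.12,.10,.30]),tilt(0)),(W([-.335,-.075,.26]),tilt(0)),(W([-.335,-.075,.045]),tilt(0))],N=40)
E
```

```text
11.95 [-0.04513084  0.15507629  0.28920623] [-0.17539057  0.85326911  0.71637213]
[(np.int32(80), [376.4, 149.5]), (np.int32(50), [322.4, 195.2]), (np.int32(46), [302.0, 292.9])]
20 [[322.29110184 195.24490883]]
25 [[321.83297726 194.20474079]]
30 [[321.24900724 193.14659444]]
slide [-0.28, -0.34, 0.17] rot [-0.0488, -0.0001, -0.0002]
slide [-0.27, -0.36, 0.12] rot [-0.0489, -0.0001, -0.0002]
slide [-0.28, -0.37, 0.06] rot [-0.0488, -0.0001, -0.0003]
slide [-0.27, -0.38, 0.01] rot [-0.0489, -0.0002, -0.0002]
slide [-0.7, -0.86, 0.16] rot [0.0, 0.0, -0.0]
slide [-0.7, -0.86, 0.16] rot [0.0, 0.0, -0.0]
slide [-0.7, -0.86, 0.16] rot [0.0, 0.0, -0.0]
slide [-0.7, -0.86, 0.16] rot [0.0, 0.0, -0.0]
slide [-0.7, -0.86, 0.16] rot [0.0, 0.0, -0.0]
slide [-0.0, 0.0, 0.86] rot [0.0, 0.0, -0.0]
slide [-0.0, 0.0, 0.86] rot [0.0, 0.0, -0.0]
slide [-0.0, 0.0, 0.86] rot [0.0, 0.0, -0.0]
slide [-0.0, 0.0, 0.86] rot [0.0, 0.0, -0.0]
slide [-0.0, 0.0, 0.86] rot [0.0, 0.0, -0.0]
14 end [ 0.4667 -0.2279  0.0449] local [-0.3352 -0.0748  0.0449]
```

View pics/scene7.png

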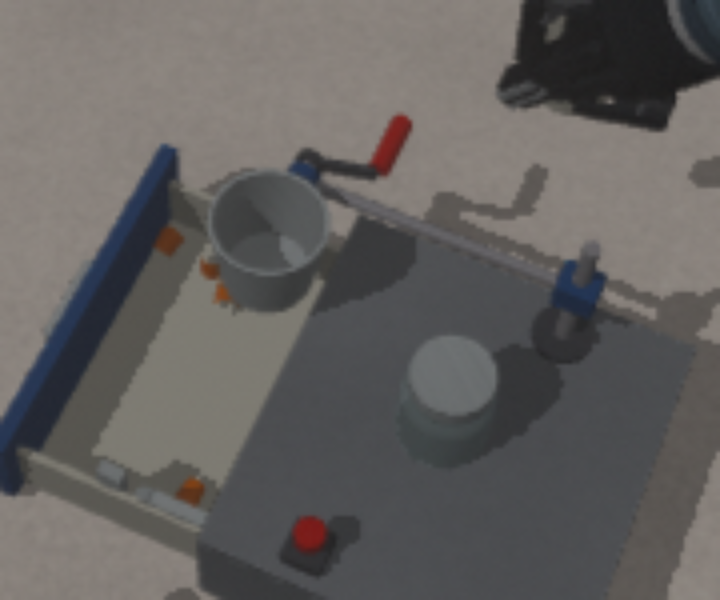

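Cup upright (knob pixel matches 20°), four stoppers in the tray, released cleanly. Now over to the drawer front.

drive_tool(deltas=[{"slide":[-0.28,-0.34,0.17],"delta_rot":[-0.0488,0,0],"hand":0},{"slide":[-0.27,-0.36,0.12],"delta_rot":[-0.0488,0,0],"hand":0},{"slide":[-0.28,-0.37,0.06],"delta_rot":[-0.0488,0,0],"hand":0},{"slide":[-0.27,-0.38,0],"delta_rot":[-0.0488,0,0],"hand":0},{"slide":[-0.7,-0.86,0.1],"delta_rot":[0,0,0],"hand":0}])

```text
time_s: 12.62
eef_pos: [0.576, -0.0352, 0.2975]
eef_rot: [0.002, 0.567, 0.824, 0.002]
wrist_force: [0.5, -0.9, -0.1]
opening: -0.0
```

drive_tool(deltas=[{"slide":[-0.7,-0.86,0.1],"delta_rot":[0,0,0],"hand":0},{"slide":[-0.7,-0.86,0.1],"delta_rot":[0,0,0],"hand":0},{"slide":[-0.7,-0.86,0.1],"delta_rot":[0,0,0],"hand":0},{"slide":[-0.7,-0.86,0.1],"delta_rot":[0,0,0],"hand":0},{"slide":[0,0,0],"delta_rot":[0,0,0],"hand":0}])

```text
time_s: 13.25
eef_pos: [0.4642, -0.2298, 0.2752]
eef_rot: [-0.0, 0.57, 0.822, 0.0]
wrist_force: [0.3, 0.3, 0.6]
opening: -0.0
```

```bash
python3 - <<'E'
from pl import *
P,R,o=cur();print(o["time_s"],toL(P),o["wrist_force"],np.round(o["q"],2))
r=rows([(W([-.335,-.075,.045]),tilt(0))],N=40)
E
```

```text
13.25 [-0.33820196 -0.07574266  0.27523425] [0.25872999 0.34223032 0.64252985] [-0.69  0.02  1.7   0.    1.43 -1.05]
slide [0.0, 0.01, 0.77] rot [-0.0, -0.0, -0.0005]
slide [0.0, 0.01, 0.77] rot [-0.0, -0.0, -0.0005]
slide [0.0, 0.01, 0.77] rot [-0.0, -0.0001, -0.0004]
slide [0.0, 0.01, 0.76] rot [-0.0, -0.0, -0.0005]
slide [0.01, 0.01, 0.77] rot [-0.0, -0.0001, -0.0004]
slide [0.0, 0.01, 0.76] rot [-0.0, -0.0, -0.0005]
6 end [ 0.4668 -0.2282  0.0452] local [-0.3352 -0.0752  0.0452]
```

drive_tool(deltas=[{"slide":[0,0,0.9],"delta_rot":[0,0,0],"hand":0},{"slide":[0,0,0.9],"delta_rot":[0,0,0],"hand":0},{"slide":[0,0,0.9],"delta_rot":[0,0,0],"hand":0},{"slide":[0,0,0.9],"delta_rot":[0,0,0],"hand":0},{"slide":[0,0,0.9],"delta_rot":[0,0,0],"hand":0}])

```text
time_s: 13.88
eef_pos: [0.4672, -0.2259, 0.0497]
eef_rot: [0.001, 0.567, 0.823, 0.001]
wrist_force: [0.6, -0.4, 0.2]
opening: -0.001
```

drive_tool(deltas=[{"slide":[0,0.15,0],"delta_rot":[0,0,0],"hand":0},{"slide":[0,0.15,0],"delta_rot":[0,0,0],"hand":0},{"slide":[0,0.1,0],"delta_rot":[0,0,0],"hand":0},{"slide":[0,0.1,0],"delta_rot":[0,0,0],"hand":0},{"slide":[0,0.1,0],"delta_rot":[0,0,0],"hand":0}])

```text
time_s: 14.5
eef_pos: [0.4956, -0.2175, 0.053]
eef_rot: [0.001, 0.568, 0.823, -0.0]
wrist_force: [-5.7, -1.8, 7.9]
opening: -0.003
```

```bash
python3 - <<'E'
from pl import *
P,R,o=cur();print(o["time_s"],toL(P),o["wrist_force"])
for n in ["top","scene"]:
    c=ctrl.camera(n);f=c["frame"][:,:,::-1]
    f=cv2.resize(f[160:320,205:345] if n=="scene" else f[150:300,225:385],None,fx=4,fy=4)
    cv2.imwrite(f"pics/{n}8.png",f)
E
```

```text
14.5 [-0.30449501 -0.07547139  0.05300901] [-5.69234724 -1.81016194  7.8955259 ]
```

View pics/scene8.png

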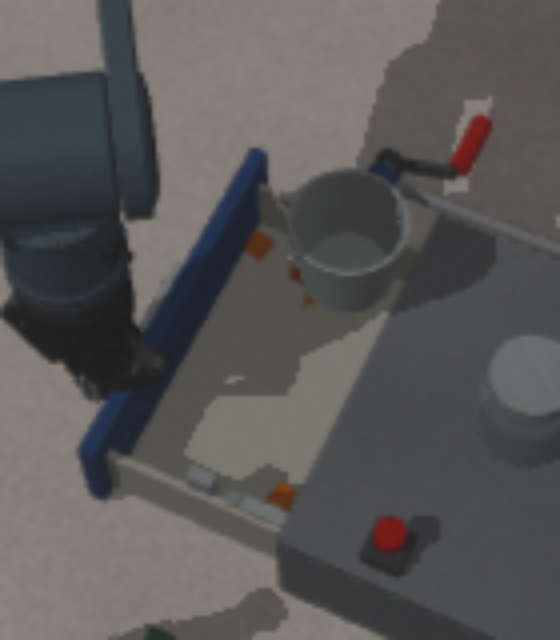

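View pics/top8.png

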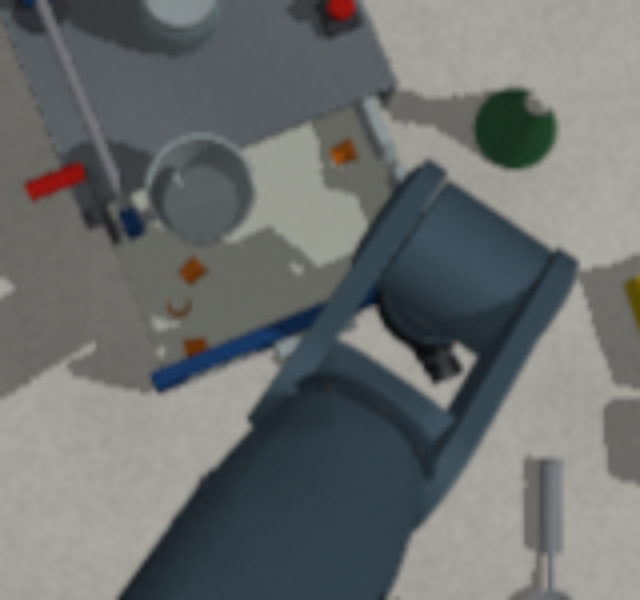

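drive_tool(deltas=[{"slide":[0,-0.15,0],"delta_rot":[0,0,0],"hand":0},{"slide":[0,-0.25,0],"delta_rot":[0,0,0],"hand":0},{"slide":[0,0,-0.25],"delta_rot":[-0.037,0,0],"hand":0},{"slide":[0,0,0],"delta_rot":[-0.037,0,0],"hand":0},{"slide":[0,0,0],"delta_rot":[-0.037,0,0],"hand":0}])

```text
time_s: 15.22
eef_pos: [0.4758, -0.2239, 0.064]
eef_rot: [0.101, 0.559, 0.81, 0.144]
wrist_force: [-1.3, 0.6, -0.9]
opening: -0.001
```

```bash
python3 - <<'E'
from pl import *
P,R,o=cur();print(o["time_s"],toL(P),o["wrist_force"],np.round(o["q"],2))
t=tilt(-20);r=rows([(W([-.295,-.075,.062]),t)],N=40,mx=.01)
E
```

```text
15.225 [-0.32527702 -0.07439518  0.06402845] [-1.32512956  0.57514112 -0.9137838 ] [-0.88  0.19  2.03  0.45  0.85 -1.53]
slide [-0.0, 0.18, 0.08] rot [0.0005, 0.0003, -0.0003]
slide [-0.01, 0.19, 0.08] rot [0.0005, 0.0003, -0.0003]
slide [-0.0, 0.18, 0.09] rot [0.0005, 0.0003, -0.0002]
3 end [ 0.5042 -0.2137  0.0618] local [-0.2952 -0.075   0.0618]
```

drive_tool(deltas=[{"slide":[0,0.18,0.08],"delta_rot":[0,0,0],"hand":0},{"slide":[0,0.18,0.08],"delta_rot":[0,0,0],"hand":0},{"slide":[0,0.1,0.04],"delta_rot":[0,0,0],"hand":0},{"slide":[0,0.1,0.04],"delta_rot":[0,0,0],"hand":0},{"slide":[0,0.1,0.04],"delta_rot":[0,0,0],"hand":0}])

```text
time_s: 15.85
eef_pos: [0.5099, -0.2104, 0.0616]
eef_rot: [0.098, 0.558, 0.811, 0.143]
wrist_force: [-6.8, -0.5, 5.5]
opening: -0.0
```

drive_tool(deltas=[{"slide":[0,0.14,0.05],"delta_rot":[0,0,0],"hand":0},{"slide":[0,0.14,0.05],"delta_rot":[0,0,0],"hand":0},{"slide":[0,0.14,0.05],"delta_rot":[0,0,0],"hand":0},{"slide":[0,0.14,0.05],"delta_rot":[0,0,0],"hand":0},{"slide":[0,0.14,0.05],"delta_rot":[0,0,0],"hand":0}])

```text
time_s: 16.48
eef_pos: [0.544, -0.1973, 0.0616]
eef_rot: [0.098, 0.559, 0.811, 0.143]
wrist_force: [-6.0, -2.0, 3.6]
opening: -0.005
```

```bash
python3 - <<'E'
from pl import *
P,R,o=cur();print(o["time_s"],toL(P),o["wrist_force"],np.round(o["q"],2))
for n in ["top","scene"]:
    c=ctrl.camera(n);f=c["frame"][:,:,::-1]
    f=cv2.resize(f[160:320,205:345] if n=="scene" else f[150:300,225:385],None,fx=4,fy=4)
    cv2.imwrite(f"pics/{n}9.png",f)
E
```

```text
16.475 [-0.25212513 -0.0739658   0.06158894] [-6.04787529 -2.04087224  3.57766138] [-0.73  0.28  1.92  0.43  0.82 -1.37]
```

View pics/scene9.png

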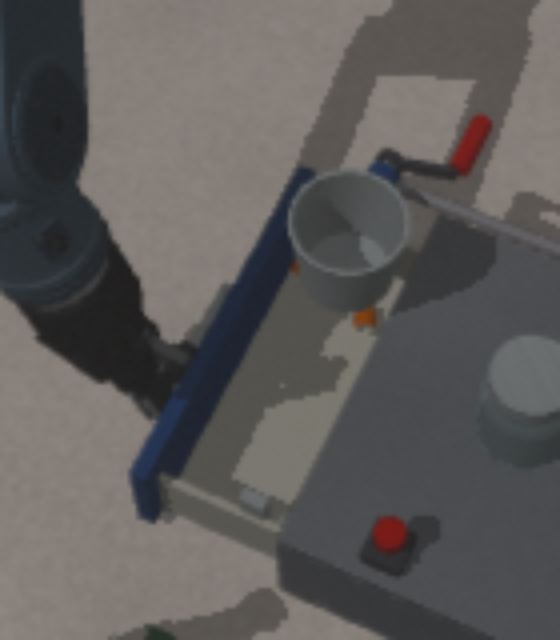

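drive_tool(deltas=[{"slide":[0,0.14,0.05],"delta_rot":[0,0,0],"hand":0},{"slide":[0,0.14,0.05],"delta_rot":[0,0,0],"hand":0},{"slide":[0,0.14,0.05],"delta_rot":[0,0,0],"hand":0},{"slide":[0,0.14,0.05],"delta_rot":[0,0,0],"hand":0},{"slide":[0,0.14,0.05],"delta_rot":[0,0,0],"hand":0}])

```text
time_s: 17.2
eef_pos: [0.5784, -0.1841, 0.0616]
eef_rot: [0.098, 0.559, 0.811, 0.143]
wrist_force: [-6.5, -1.7, 3.0]
opening: 0.003
```

drive_tool(deltas=[{"slide":[0,0.08,0.03],"delta_rot":[0,0,0],"hand":0},{"slide":[0,0.08,0.03],"delta_rot":[0,0,0],"hand":0},{"slide":[0,0.07,0.03],"delta_rot":[0,0,0],"hand":0},{"slide":[0,0.06,0.02],"delta_rot":[0,0,0],"hand":0},{"slide":[0,0.06,0.02],"delta_rot":[0,0,0],"hand":0}])

```text
time_s: 17.82
eef_pos: [0.5958, -0.1775, 0.0616]
eef_rot: [0.098, 0.559, 0.811, 0.143]
wrist_force: [-6.2, -1.5, 3.2]
opening: 0.002
```

```bash
python3 - <<'E'
from pl import *
P,R,o=cur();print(o["time_s"],toL(P),o["wrist_force"],np.round(o["q"],2))
for n in ["scene"]:
    c=ctrl.camera(n);f=c["frame"][:,:,::-1]
    f=cv2.resize(f[160:320,205:345] if n=="scene" else f[150:300,225:385],None,fx=4,fy=4)
    cv2.imwrite(f"pics/{n}10.png",f)
E
```

```text
17.825 [-0.19660921 -0.0740357   0.06161578] [-6.18828615 -1.47447953  3.22520431] [-0.63  0.35  1.82  0.41  0.81 -1.26]
```

View pics/scene10.png

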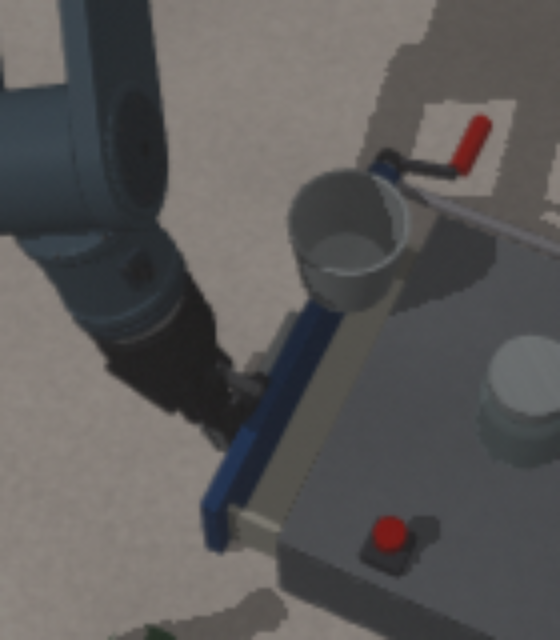

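drive_tool(deltas=[{"slide":[0,0.04,0.01],"delta_rot":[0,0,0],"hand":0},{"slide":[0,0.04,0.02],"delta_rot":[0,0,0],"hand":0},{"slide":[0,0.04,0.01],"delta_rot":[0,0,0],"hand":0},{"slide":[0,0.04,0.02],"delta_rot":[0,0,0],"hand":0},{"slide":[0,0.03,0.01],"delta_rot":[0,0,0],"hand":0}])

```text
time_s: 18.5
eef_pos: [0.6054, -0.1738, 0.0616]
eef_rot: [0.098, 0.559, 0.811, 0.143]
wrist_force: [-7.0, -0.5, 3.2]
opening: -0.005
```

drive_tool(deltas=[{"slide":[0,0.02,0.01],"delta_rot":[0,0,0],"hand":0},{"slide":[0,0.02,0],"delta_rot":[0,0,0],"hand":0},{"slide":[0,0.02,0.01],"delta_rot":[0,0,0],"hand":0},{"slide":[0,0.02,0.01],"delta_rot":[0,0,0],"hand":0},{"slide":[0,0.02,0.01],"delta_rot":[0,0,0],"hand":0}])

```text
time_s: 19.12
eef_pos: [0.6099, -0.1722, 0.0615]
eef_rot: [0.098, 0.559, 0.811, 0.143]
wrist_force: [-3.4, 0.5, 1.3]
opening: -0.002
```

drive_tool(deltas=[{"slide":[0,0.02,0.01],"delta_rot":[0,0,0],"hand":0},{"slide":[0,0.02,0],"delta_rot":[0,0,0],"hand":0},{"slide":[0,0.02,0.01],"delta_rot":[0,0,0],"hand":0},{"slide":[0,0.02,0.01],"delta_rot":[0,0,0],"hand":0},{"slide":[0,0.02,0.01],"delta_rot":[0,0,0],"hand":0}])

```text
time_s: 19.75
eef_pos: [0.616, -0.1699, 0.0614]
eef_rot: [0.098, 0.559, 0.811, 0.143]
wrist_force: [-3.5, 0.8, 0.8]
opening: 0.0
```

```bash
python3 - <<'E'
from pl import *
P,R,o=cur();print(o["time_s"],toL(P),o["wrist_force"])
for n in ["scene"]:
    c=ctrl.camera(n);f=c["frame"][:,:,::-1];print(red(c))
    f=cv2.resize(f[220:320,245:345],None,fx=6,fy=6)
    cv2.imwrite(f"pics/{n}11.png",f)
E
```

```text
19.75 [-0.17507773 -0.07418052  0.06144926] [-3.49584535  0.84169232  0.79492221]
[(np.int32(78), [376.4, 149.5]), (np.int32(53), [322.4, 195.1]), (np.int32(45), [302.0, 293.0])]
```

View pics/scene11.png

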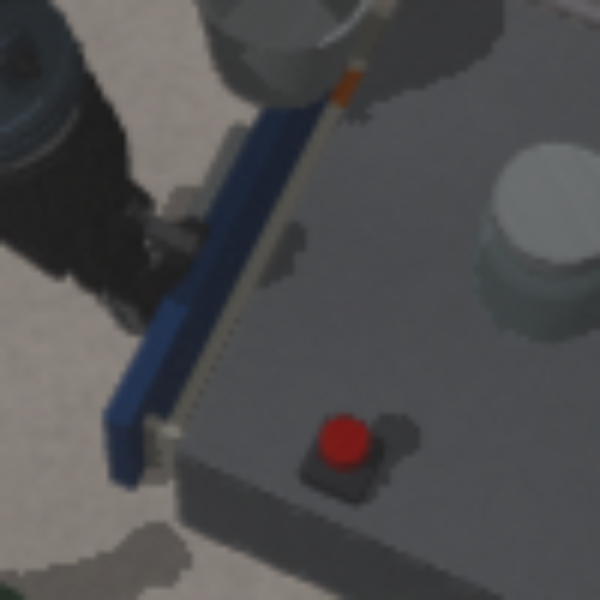

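drive_tool(deltas=[{"slide":[0,0.02,0.01],"delta_rot":[0,0,0],"hand":0},{"slide":[0,0.02,0],"delta_rot":[0,0,0],"hand":0},{"slide":[0,0.02,0.01],"delta_rot":[0,0,0],"hand":0},{"slide":[0,0.02,0.01],"delta_rot":[0,0,0],"hand":0},{"slide":[0,0.02,0],"delta_rot":[0,0,0],"hand":0}])

```text
time_s: 20.42
eef_pos: [0.6209, -0.1684, 0.0617]
eef_rot: [0.099, 0.559, 0.811, 0.143]
wrist_force: [-3.7, 0.8, -3.0]
opening: 0.001
```

```bash
python3 - <<'E'
from pl import *
P,R,o=cur();print(o["time_s"],toL(P),o["wrist_force"])
for n in ["scene"]:
    c=ctrl.camera(n);f=c["frame"][:,:,::-1];print(red(c))
E
```

```text
20.425 [-0.16999506 -0.07454121  0.06172175] [-3.74578991  0.80651724 -2.99738389]
[(np.int32(78), [376.4, 149.5]), (np.int32(53), [322.3, 195.2]), (np.int32(46), [301.9, 293.6])]
```

drive_tool(deltas=[{"slide":[0,0.02,0.01],"delta_rot":[0,0,0],"hand":0},{"slide":[0,0.02,0],"delta_rot":[0,0,0],"hand":0},{"slide":[0,0,0],"delta_rot":[0,0,0],"hand":0},{"slide":[0,0,0],"delta_rot":[0,0,0],"hand":0},{"slide":[0,0,0],"delta_rot":[0,0,0],"hand":0}])

```text
time_s: 21.1
eef_pos: [0.6232, -0.168, 0.0624]
eef_rot: [0.099, 0.559, 0.811, 0.143]
wrist_force: [-2.5, -1.8, -2.9]
opening: 0.001
```

```bash
python3 - <<'E'
from pl import *
P,R,o=cur();print(o["time_s"],toL(P),o["wrist_force"])
for n in ["scene","top"]:
    c=ctrl.camera(n);f=c["frame"][:,:,::-1];print(red(c))
    if n=="scene":cv2.imwrite("pics/scene12.png",cv2.resize(f[220:320,245:345],None,fx=6,fy=6))
E
```

```text
21.1 [-0.16768098 -0.07493578  0.06241043] [-2.46525954 -1.82074586 -2.879844  ]
[(np.int32(78), [376.4, 149.5]), (np.int32(54), [322.4, 195.2]), (np.int32(46), [301.9, 294.0])]
[(np.int32(33), [309.5, 151.6]), (np.int32(62), [238.6, 194.7]), (np.int32(99), [157.4, 201.6])]
```

View pics/scene12.png

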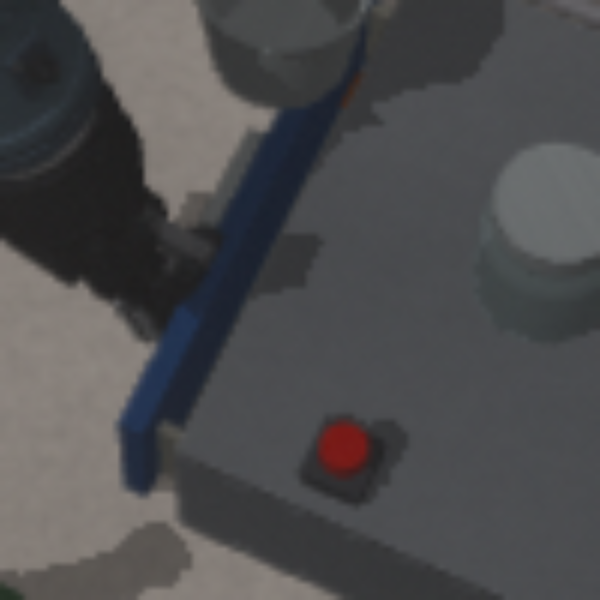

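drive_tool(deltas=[{"slide":[0,0.02,0.01],"delta_rot":[0,0,0],"hand":0},{"slide":[0,0.02,0.01],"delta_rot":[0,0,0],"hand":0},{"slide":[0,0.02,0.01],"delta_rot":[0,0,0],"hand":0},{"slide":[0,0,0],"delta_rot":[0,0,0],"hand":0},{"slide":[0,0,0],"delta_rot":[0,0,0],"hand":0}])

```text
time_s: 21.82
eef_pos: [0.6255, -0.1671, 0.0623]
eef_rot: [0.099, 0.559, 0.811, 0.143]
wrist_force: [-11.0, -3.5, 6.1]
opening: 0.002
```

```bash
python3 - <<'E'
from pl import *
P,R,o=cur();print(o["time_s"],toL(P),o["wrist_force"])
for n in ["scene","top"]:
    c=ctrl.camera(n);f=c["frame"][:,:,::-1];print(red(c))
    if n=="scene":cv2.imwrite("pics/scene13.png",cv2.resize(f[220:320,245:345],None,fx=6,fy=6))
E
```

```text
21.825 [-0.16520543 -0.0749543   0.06225884] [-11.03656036  -3.54987043   6.07492823]
[(np.int32(77), [376.4, 149.5]), (np.int32(53), [322.4, 195.1]), (np.int32(46), [301.9, 294.0])]
[(np.int32(34), [309.6, 151.7]), (np.int32(61), [238.6, 194.7]), (np.int32(99), [157.4, 201.6])]
```

View pics/scene13.png

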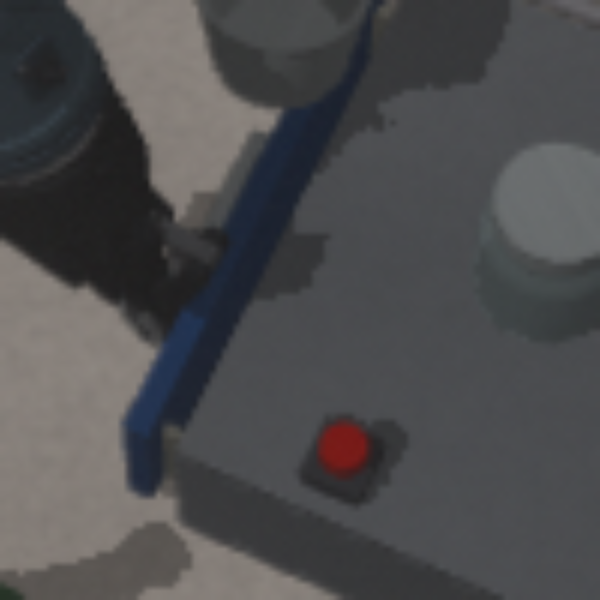

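drive_tool(deltas=[{"slide":[0,0.02,0.01],"delta_rot":[0,0,0],"hand":0},{"slide":[0,0.01,0],"delta_rot":[0,0,0],"hand":0},{"slide":[0,0,0],"delta_rot":[0,0,0],"hand":0},{"slide":[0,0,0],"delta_rot":[0,0,0],"hand":0},{"slide":[0,0,0],"delta_rot":[0,0,0],"hand":0}])

```text
time_s: 22.55
eef_pos: [0.626, -0.1669, 0.0622]
eef_rot: [0.098, 0.559, 0.811, 0.142]
wrist_force: [-17.8, -3.5, 10.8]
opening: 0.001
```

```bash
python3 - <<'E'
from pl import *
P,R,o=cur();print(o["time_s"],toL(P),o["wrist_force"])
for n in ["scene","top"]:
    c=ctrl.camera(n);f=c["frame"][:,:,::-1];print(red(c))
E
```

```text
22.55 [-0.16469101 -0.07493729  0.06221378] [-17.76950779  -3.46503576  10.79753733]
[(np.int32(78), [376.4, 149.5]), (np.int32(53), [322.5, 194.9]), (np.int32(46), [301.9, 294.0])]
[(np.int32(34), [309.6, 151.7]), (np.int32(63), [238.6, 194.8]), (np.int32(99), [157.4, 201.6])]
```

```bash
python3 - <<'E'
from pl import *
S0=dict(np.load("scene0.npz"));T0=dict(np.load("top0.npz"))
for n,c0 in (("scene",S0),("top",T0)):
    c=ctrl.camera(n)
    X=W([-.06,-.116,.13]);print(n,"9mm drop shift",proj(c,X-[0,0,.009])-proj(c,X), "cam drift",np.abs(c["R"]-c0["R"]).max())
    u,v=np.round(proj(c,X)[0]).astype(int)
    w=[]
    for f in (c0["frame"],c["frame"]):
        a=f[v-14:v+15,u-14:u+15].astype(float);r=np.clip(a[...,0]-a[...,1:].max(2)-20,0,None)
        yy,xx=np.mgrid[:29,:29];w.append([(r*xx).sum()/r.sum(),(r*yy).sum()/r.sum()])
    print(np.round(w,2).tolist(),np.round(np.subtract(w[1],w[0]),2))
E
```

```text
scene 9mm drop shift [[-0.12858021  1.23392042]] cam drift 0.0
[[14.94, 13.9], [14.76, 15.14]] [-0.18  1.24]
top 9mm drop shift [[-0.23531784  0.76909203]] cam drift 0.0
[[13.89, 13.02], [13.62, 13.7]] [-0.27  0.68]
```

drive_tool(deltas=[{"slide":[0,-0.03,-0.01],"delta_rot":[0,0,0],"hand":0},{"slide":[0,-0.15,-0.05],"delta_rot":[0,0,0],"hand":0},{"slide":[0,-0.5,-0.2],"delta_rot":[0,0,0],"hand":0},{"slide":[0,-0.5,-0.4],"delta_rot":[0,0,0],"hand":0},{"slide":[0,0,-0.8],"delta_rot":[0,0,0],"hand":0}])

```text
time_s: 23.38
eef_pos: [0.5502, -0.194, 0.1088]
eef_rot: [0.097, 0.56, 0.81, 0.144]
wrist_force: [-0.1, 0.0, 0.8]
opening: 0.0
```

drive_tool(deltas=[{"slide":[0,0,-0.8],"delta_rot":[0,0,0],"hand":0},{"slide":[0,0,-0.8],"delta_rot":[0,0,0],"hand":0},{"slide":[0,0,-0.8],"delta_rot":[0,0,0],"hand":0},{"slide":[0,0,0],"delta_rot":[0,0,0],"hand":0},{"slide":[0,0,0],"delta_rot":[0,0,0],"hand":0}])

```text
time_s: 24.0
eef_pos: [0.514, -0.2091, 0.2228]
eef_rot: [0.099, 0.559, 0.811, 0.143]
wrist_force: [0.2, 0.0, -0.9]
opening: 0.004
```

```bash
python3 - <<'E'
from pl import *
P,R,o=cur();print(o["time_s"],toL(P),o["wrist_force"])
for n in ["scene","top","wrist"]:
    c=ctrl.camera(n);f=c["frame"][:,:,::-1];print(red(c))
    if n=="wrist": print(proj(c,W([-.06,-.116,.13])))
    f=f[160:320,235:395] if n=="scene" else f[90:250,225:385] if n=="top" else f
    cv2.imwrite(f"pics/{n}14.png",cv2.resize(f,None,fx=3.5,fy=3.5) if n!="wrist" else f)
E
```

```text
24.0 [-0.28435371 -0.07424897  0.22282202] [ 0.17793407  0.01945917 -0.89674217]
[(np.int32(76), [376.4, 149.4]), (np.int32(54), [322.4, 195.0]), (np.int32(46), [301.9, 294.0])]
[(np.int32(34), [309.6, 151.7]), (np.int32(63), [238.6, 194.8]), (np.int32(100), [157.4, 201.6])]
[(np.int32(236), [457.4, 229.1])]
[[460.73102384 231.3112396 ]]
```

View pics/wrist14.png

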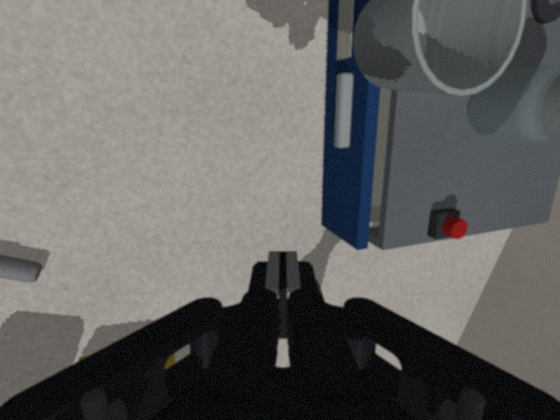

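View pics/scene14.png

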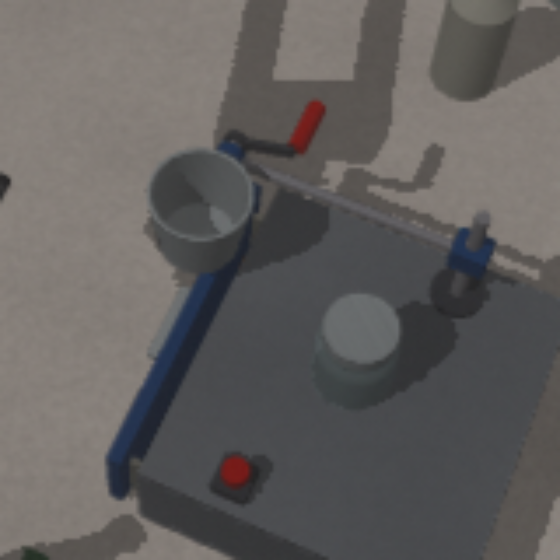

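View pics/top14.png

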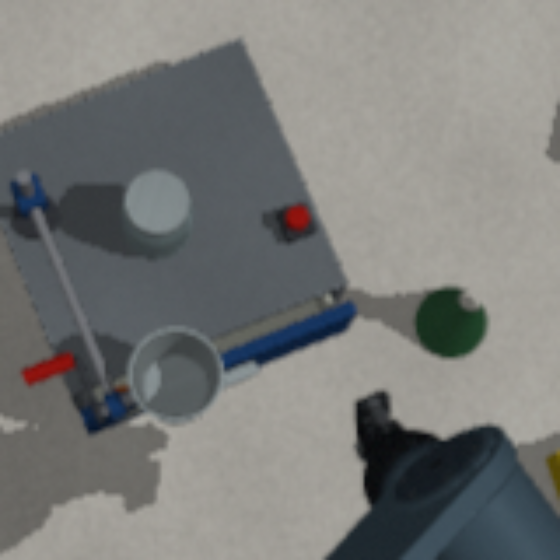

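```bash
python3 - <<'E'
import cv2
a=cv2.imread("pics/wrist14.png")[190:260,310:480];cv2.imwrite("pics/w14c.png",cv2.resize(a,None,fx=4.5,fy=4.5,interpolation=cv2.INTER_CUBIC))
E
```

```text
(no output)
```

View pics/w14c.png

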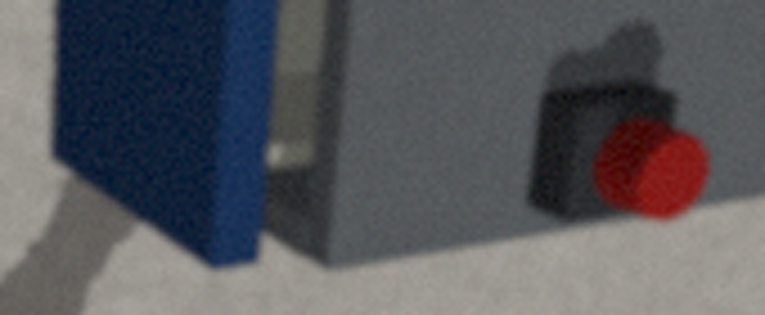

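```bash
python3 -c "
from bench import ctrl
print(ctrl.hand_in())"
```

```text
the job is handed in; nothing more can be done
None
```

I emptied the cup into the drawer, turned it back upright and pushed the drawer home, then handed the job in at about 24 s. The hand-in reports no verdict.

**What I did**
- I caged the knob between loosely closed fingers and swung it over to its stop. The top view then showed four orange stoppers in the tray.
- I swung it back to the upright stop and withdrew.
- I pushed the drawer in with shut fingertips, using 1 mm steps near the end. A first push with the fingers straight down caught the panel's top edge at up to 10 N, so I backed off, raised the tip and tilted the fingers.

**Last checks**
- **Stoppers:** all four were seen in the tray with the cup upright, just before the push. With the drawer shut most of the tray is hidden, so I couldn't count them again.
- **Cup:** empty, and the knob's image position matches the upright angle to within 0.3 pixel.
- **Drawer:** it came to a stop at about 18 N sideways, 21 N in all, against the 36 N limit.
- **Catch:** its red cap dropped by about 9 mm in the scene view and 8 mm in the top view. These are shifts of about a pixel. A wrist-camera close-up shows the cap on its block with no yellow stem.
- **Bystanders:** the wash bottle's cap has not moved in the images. The jar and flask look unmoved. I made no separate measurement of the others, but nothing came near them.
- **Robot:** clear of everything when I handed in.

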